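# Gauge a blind thermometer well and hold it bore-up

## Robot

A 6-joint arm with a two-finger parallel gripper is mounted at the origin on a cart in front of the work surface, level with it; the furniture and walls round the work are solid. World frame = base frame: x ahead of the robot, y to its left, z up, the work surface at z = 0. Lengths are in m, angles in rad, forces in N, time in s.
With the tool pointing down it reaches from about 0.425 to 1.125 m from the base axis. Payload 14.9 kg.
Tool frame: the origin (TCP) lies midway between the tips of the shut fingers; the grasp point (between the pads) lies 19 mm behind it; y points along the fingers, z is the direction in which the jaws open and shut, and the axes are right-handed (so a half turn about y gives the same grasp; the last joint's range is limited). The gripper opens to 91 mm and grips with 3 to 60 N. Pads are 32 mm wide; open, the fingers measure 118 mm over their backs; the gripper's body (76 mm by 178 mm) begins 60 mm behind the grasp point.
Start: joints at [-1.236, 0.379, 1.734, -0, 1.028, -0.033], TCP at [0.252, -0.653, 0.214] pointing down, gripper open.
Joint ranges: [-2.77, 2.77], [-0.74, 2.19], [0, 2.66], [-1.06, 4.2], [0.31, 2.87], [-3.08, 3.08]. Speed limits (rad/s): [1.89, 1.89, 2.39, 3.14, 3.14, 3.14].

## Interface

Orientations are given as [roll, pitch, yaw] about the fixed x, y, z axes, in that order (R = Rz(yaw) Ry(pitch) Rx(roll)).
In Python, from rig import bot, capture, get_calibration gives the robot as it stands.
- The arm moves only by the tool arm_command, never from a script. Its argument "deltas" is a list of rows, each a list of 5 numbers: the shift along the tool's x, y, z in m, then the turn about the tool's y in degrees, then the closure in counts, from 0 (fully open) to 255 (shut). A call has exactly 5 rows; each row is the pose to reach, as a shift and turn from the pose measured when the call began, along the tool's axes at that moment; what a row does not reach only later rows make up. A row lasts 1/12 s, in which the tool goes at most 41.7 mm and 7.16 degrees, less where a joint would pass 70% of its speed; a pose out of reach is approached as far as the arm can. A call with a gripper value outside its range is refused whole. The fingers move at their own pace and stop on an object; "squeeze" is the grip in N (left out, the last holds). Time passes only in rows, so rows that repeat a pose let the fingers close, or fill a call up. It gives the time, the measured TCP pose, the force and the opening at its end, in the units of the state.
- bot.state(): the state, without advancing time (a new reading comes with each control period).
- capture(name): name is "side" or "top"; returns the picture (400x640x3 uint8, blue, green, red); there is no depth.
- get_calibration(name): a dict with "intrinsics" (3x3 intrinsics, pixels), "k1" (the pictures are not rectified: a ray, as slopes to the right and down, at radius r is drawn at 1 + k1 r^2 times it, then the intrinsics apply), "rvec" (rotation vector, rad) and "tvec" (3), from world to camera coordinates, as OpenCV has them. Camera axes: x right, y down, z forward; pixel columns grow to the right and rows downward; lengths in m; the calibration is good to about 2 mm. A picture is of the moment at which its call begins. get_calibration takes no time and is no camera call.
- bot.close_job(): hands the job in, once; it reports no verdict.
The state is a dict: "time_s": time; "q": joint angles; "dq": joint speeds; "joint_efforts": joint torques, N m; "tool_pos": TCP position; "orientation": TCP orientation; "force": force on the tool from outside, world axes, zero at the start; "wrist_torque": the same for the moment, N m; "gripper_width": finger opening in m.
Only numpy, scipy, OpenCV 4.12 (cv2) and the standard library are available. Lean on these libraries where they do the work, as an engineer would, in place of code of your own. Each camera call takes 0.05 s, during which the arm holds its last target.

## Task

The square aluminium well block lying on the bench has a blind bore in one end only. Find that end and slide it fully home over the level plug gauge on the stand, until the nose of the plug meets the bottom of the bore; then draw the block off again, turn it so that the bore points straight up, ready for the thermometer, and finish holding it like that, still and in the gripper alone, at least 6 cm clear above the bench. Leave the thermometer, the flask and the tub where they are.

Things in the scene. Friction and masses are not known exactly. Their poses are not given: they have to be found in the camera images.
- well_block: well block: loose bar of bare aluminium, 36 x 36 x 64 mm, 0.16 to 0.26 kg, lying on a long side, pointing any way in plan. Its z axis runs lengthwise, out of the bored end. One end face has a central round blind hole, 14.5 mm wide, 50 mm deep, 1 mm countersink; the other is plain. From the side both ends look alike (a scribed line 7 mm from each, a flush grub screw midway). Origin at its centre
- block_center (a point): centre of the well block (half-way along, on the bore's axis): 18 mm from its long sides, 32 mm from either end; axes as the block's (z points out of the bored end)
- bore_bottom (a point): centre of the floor of the blind bore, on the block's axis, at z = -18 mm in the block's axes: 18 mm from the block's centre towards the plain end, 14 mm from the plain end, 50 mm from the mouth; axes as the block's
- gauge_stand: short lab stand, does not move: grey base plate 100 x 150 mm, 13 mm high (45 mm behind the post to 105 mm in front), steel post 12 mm thick, 138 mm high, boss head with a plug gauge level at 110 mm height. Origin at the foot of the post, z up. Gauge along own -y, 13.5 mm to the +x side: handle 17 mm thick to 36 mm in front of the post, then bare plug 12 mm thick to 130 mm, last 8 mm tapered
- plug_tip (a point): nose (5 mm wide) of the plug gauge, on its axis, 110 mm above the bench; axes as the stand's: the plug runs from here along +y to the post, its free end points to -y. With the block fully home the bore's floor meets this point and the block's centre is 18 mm from it towards the post; the plug then carries the block by itself if it is let go
- thermometer: hand thermometer with its probe lead, 216 x 120 mm, 26 mm high, lying at the back of the bench: a bystander, to be left alone. Origin under its middle
- flask: conical glass flask, 65 mm in diameter, 105 mm high, standing at the back left: a bystander, to be left alone. Origin under its middle
- tub: round screw-top tub, 54 mm in diameter, 48 mm high, standing at the right: a bystander, to be left alone. Origin under its middle
Mind the look-alikes: they are no part of the job. Of the things like the well_block, leave any that is pink or turquoise; of the rest the larger one is meant.

How it is judged:
On the way, in this order (a step that is already met when the one before it is completed fails the run):
1. the block is fully home on the plug: the floor of its bore has met the nose (distance between bore_bottom and plug_tip below 0.004 m and angle between the z axis of well_block and the y axis of gauge_stand, either way round below 0.1 rad), for 0.1 s.
2. the block has been drawn off the plug (distance between bore_bottom and plug_tip above 0.055 m), for 0.1 s.
At the end, for the whole second after the job is handed in: The gripper holds the block with the bore pointing up (block's z axis within 0.2 rad of vertical), its centre more than 90 mm above the bench (32 mm of that is the block's own lower half), more than 60 mm from the plug's nose, touching neither the stand nor a bystander, and at rest (angle between block_center's own z axis and vertical below 0.2 rad and height (world z) of block_center above 0.09 m and contact force between the fingers and well_block above 1 N and contact force between well_block and gauge_stand below 0.1 N and distance between block_center and plug_tip above 0.06 m and contact force between well_block and thermometer below 0.1 N and contact force between well_block and flask below 0.1 N and contact force between well_block and tub below 0.1 N and linear speed of well_block below 0.02 m/s and angular speed of well_block below 0.15 rad/s); the arm keeps its last pose, push and grip.
It fails at once if the thermometer is pushed more than 25 mm from its place (distance of thermometer from where it was at the start of the episode above 0.025 m).
It fails at once if the flask is pushed more than 25 mm from its place (distance of flask from where it was at the start of the episode above 0.025 m).
It fails at once if the tub is pushed more than 25 mm from its place (distance of tub from where it was at the start of the episode above 0.025 m).
It also fails if it takes over 58 s, if anything falls off the work surface, if the arm or the gripper's body presses on something with over 40 N, if the wrist force passes 120 N, or if a joint passes its speed limit or range.

## Working session

There is one attempt and no reset: what is moved stays moved. The work goes in short steps, Python scripts to look and compute and a tool call to move; the robot and the scene stay as the last step left them, time stands still between calls to the robot, and variables do not carry over. Pictures are saved under pics/ and viewed, and the job is handed in when it is done.

Besides the shell and the picture viewer there is one more tool, called after "Call:" as name([rows], argument=value, ...), one row to a line, values as JSON. arm_command: Moves the arm, as the interface text tells. Its arguments: {"type":"object","properties":{"deltas":{"type":"array","items":{"type":"array","items":{"type":"number"}}},"squeeze":{"type":"number"}},"required":["deltas"]}

```bash
ls; mkdir -p pics
python3 - <<'E'
from rig import bot,capture,get_calibration
import cv2
print(bot.state())
for n in("side","top"):
    cv2.imwrite(f"pics/{n}0.png",capture(n)); print(n,get_calibration(n))
E
```

```text
pics
{'time_s': 0.0, 'q': array([-1.23627604e+00,  3.79381188e-01,  1.73477642e+00,  8.64673874e-06,
        1.02851542e+00, -3.32923771e-02]), 'dq': array([ 0.0007338 , -0.00084055, -0.00058717,  0.00053262,  0.00075623,
       -0.00110033]), 'joint_efforts': array([-3.51464310e-03, -7.63726473e+01, -4.34382141e+01,  6.48541586e-02,
        4.22566663e-02, -9.78250705e-05]), 'tool_pos': array([ 0.25157395, -0.65280593,  0.21330956]), 'orientation': array([-1.57187586e+00,  4.33589477e-05, -2.77378448e+00]), 'force': array([ 0.50918241,  0.45014673, -0.48565198]), 'wrist_torque': array([0.03998788, 0.01571867, 0.00679673]), 'gripper_width': 0.09116392263865662}
side {'intrinsics': array([[409.35749956,   0.        , 320.11323831],
       [  0.        , 409.35749956, 197.92041689],
       [  0.        ,   0.        ,   1.        ]]), 'k1': -0.05904908153545623, 'rvec': array([ 2.30272951, -0.02218649,  0.02245689]), 'tvec': array([-0.55792136,  0.06999552,  1.2105408 ])}
top {'intrinsics': array([[405.81555118,   0.        , 316.2211909 ],
       [  0.        , 405.81555118, 205.49646445],
       [  0.        ,   0.        ,   1.        ]]), 'k1': -0.02783279328821596, 'rvec': array([ 2.12591687, -2.11325129,  0.1779963 ]), 'tvec': array([-0.00909701,  0.56575261,  1.41517881])}
```

View pics/side0.png

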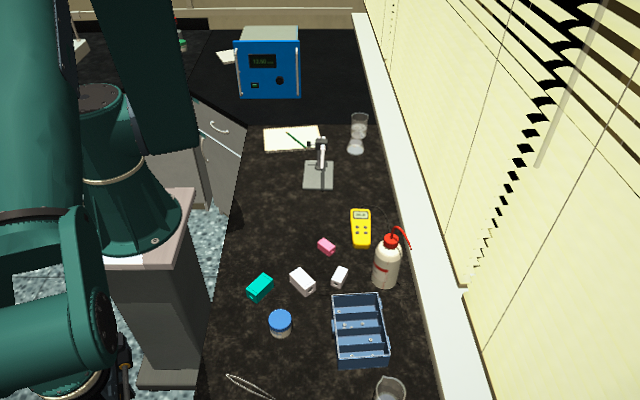

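View pics/top0.png

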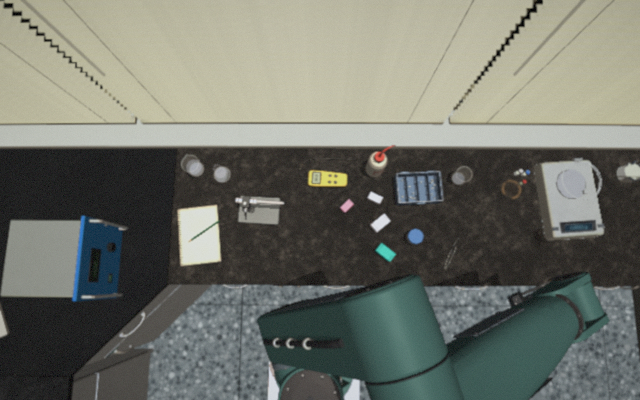

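The side view shows a large white block at about (303,281), with a smaller one at (340,277), a teal one at (260,288) and a pink one at (326,246). The stand is at (318,165). In the top view the large block is at (381,222) and the stand is at (260,208), with the plug pointing right (-y). I'll zoom in on these.

```bash
cat > h.py <<'E'
import numpy as np,cv2
from rig import bot,capture,get_calibration
C={n:get_calibration(n) for n in("side","top")}
def ray(n,uv):
    c=C[n];K=c["intrinsics"];uv=np.asarray(uv,float)
    p=cv2.undistortPoints(uv.reshape(1,1,2),K,np.array([c["k1"],0,0,0.]))[0,0]
    R=cv2.Rodrigues(c["rvec"])[0];o=-R.T@c["tvec"];d=R.T@np.array([p[0],p[1],1]);return o,d/np.linalg.norm(d)
def onz(n,uv,z):
    o,d=ray(n,uv);return o+d*(z-o[2])/d[2]
def tri(a,b):
    o1,d1=ray("side",a);o2,d2=ray("top",b)
    s=np.linalg.lstsq(np.c_[d1,-d2],o2-o1,rcond=None)[0]
    p,q=o1+d1*s[0],o2+d2*s[1];return (p+q)/2,np.linalg.norm(p-q)
def proj(n,P):
    c=C[n];return cv2.projectPoints(np.asarray(P,float).reshape(-1,3),c["rvec"],c["tvec"],c["intrinsics"],np.array([c["k1"],0,0,0.]))[0][:,0]
def crop(img,x0,y0,w,h,s,name):
    cv2.imwrite("pics/"+name,cv2.resize(img[y0:y0+h,x0:x0+w],None,fx=s,fy=s,interpolation=cv2.INTER_CUBIC))
E
python3 - <<'E'
from h import *
s=cv2.imread("pics/side0.png");t=cv2.imread("pics/top0.png")
a=cv2.resize(s[255:310,240:360],None,fx=6,fy=6,interpolation=2)[:300]
crop(s,280,255,80,50,8,"s_blk.png");crop(t,350,180,60,60,8,"t_blk.png");crop(s,290,120,80,75,8,"s_st.png");crop(t,225,180,70,50,10,"t_st.png")
E
```

```text
(no output)
```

View pics/s_blk.png

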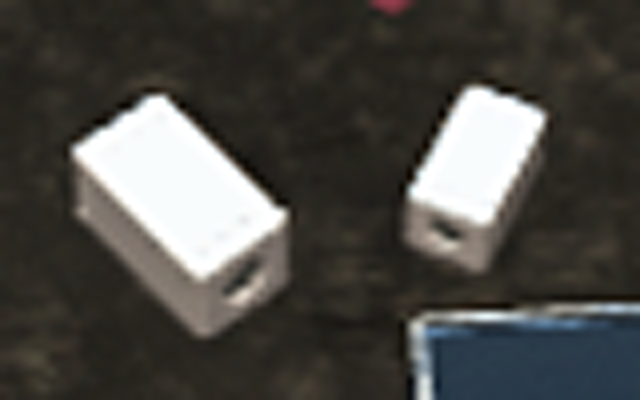

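View pics/t_blk.png

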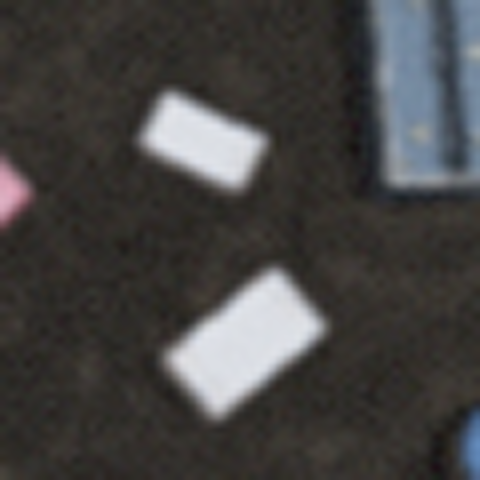

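View pics/s_st.png

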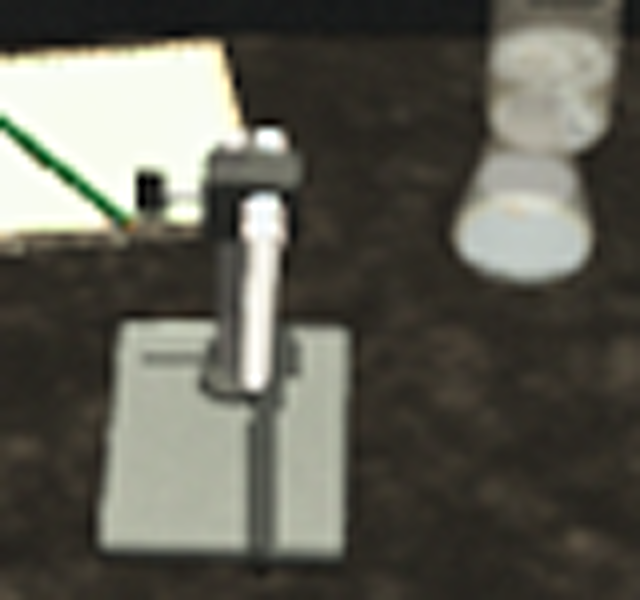

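View pics/t_st.png

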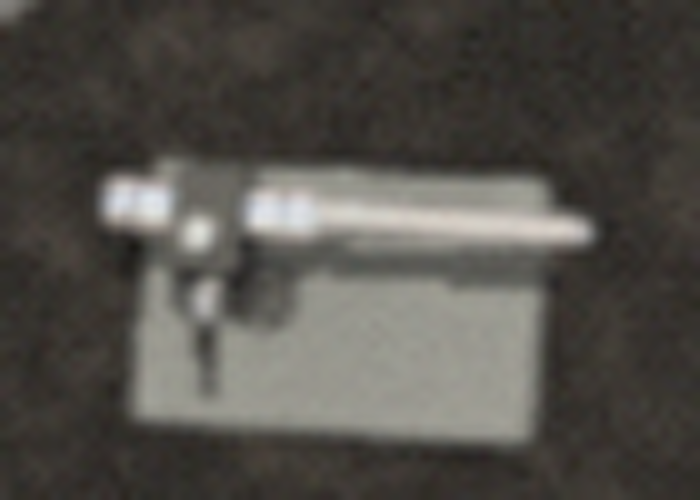

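The large block's bored end faces lower right in the side view, at about (309,290) (+x, -y). The plug's nose is at about (284.5,203) in the top view and (322,168) in the side view. Next I'll measure both.

Run:
```python
from h import *
s=cv2.imread("pics/side0.png");t=cv2.imread("pics/top0.png")
for n in C: print(n,"cam",ray(n,(320,200))[0].round(3))
# block from top: bright mask
def blob(img,thr,pt):
    m=(img.min(2)>thr).astype(np.uint8)
    k,l,st,ce=cv2.connectedComponentsWithStats(m)
    i=l[pt[1],pt[0]];return (l==i).astype(np.uint8),st[i],ce[i]
for n,img,thr,pt in(("top",t,130,(381,222)),("side",s,215,(303,278))):
    m,st,ce=blob(img,thr,pt)
    c=max(cv2.findContours(m,0,1)[0],key=cv2.contourArea)
    P=np.array([onz(n,p[0],.036)[:2] for p in c],np.float32)
    print(n,st,"centroid",onz(n,ce,.036).round(4)); print("rect",cv2.minAreaRect(P))
# side corners of the top face, read from zoom
f=lambda x,y:(280+(x+.5)/8-.5,255+(y+.5)/8-.5)
for p in[(157,95),(75,150),(203,277),(288,214)]: print("side corner",onz("side",f(*p),.036).round(4))
g=lambda x,y:(350+(x+.5)/8-.5,180+(y+.5)/8-.5)
for p in[(277,265),(328,325),(215,420),(162,357)]: print("top corner",onz("top",g(*p),.036).round(4))
fs=lambda x,y:(290+(x+.5)/8-.5,120+(y+.5)/8-.5); ft=lambda x,y:(225+(x+.5)/10-.5,180+(y+.5)/10-.5)
print("nose tri",tri(fs(256,388),ft(594,231)), onz("top",ft(594,231),.11),onz("side",fs(256,388),.11))
for nm,p in(("ax1",(320,213)),("ax2",(560,229))): print(nm,onz("top",ft(*p),.11).round(4))
for nm,p in(("plug far",(264,245)),("plug near",(257,375))): print(nm,onz("side",fs(*p),.11).round(4))
print("base top:");
for p in[(155,160),(550,180),(537,440),(133,418)]: print(onz("top",ft(*p),.013).round(4))
for p in[(120,322),(350,325),(345,552),(102,550)]: print("s",onz("side",fs(*p),.013).round(4))
```

```text
side cam [ 0.53  -0.866  0.866]
top cam [ 0.301 -0.028  1.494]
top [371 214  19  18 187] centroid [ 0.5075 -0.2373  0.036 ]
rect ((0.5077571868896484, -0.23752248287200928), (0.036820076406002045, 0.06710372865200043), 39.83736038208008)
side [290 267  25  22 281] centroid [ 0.5072 -0.24    0.036 ]
rect ((0.5068339705467224, -0.23960894346237183), (0.033115316182374954, 0.06237655505537987), 38.442848205566406)
side corner [ 0.4994 -0.2044  0.036 ]
side corner [ 0.4739 -0.226   0.036 ]
side corner [ 0.5144 -0.2748  0.036 ]
side corner [ 0.5406 -0.2517  0.036 ]
top corner [ 0.5432 -0.2528  0.036 ]
top corner [ 0.5158 -0.2753  0.036 ]
top corner [ 0.4723 -0.2233  0.036 ]
top corner [ 0.5008 -0.1999  0.036 ]
nose tri (array([0.56393297, 0.10537811, 0.11306591]), np.float64(0.00012838932850998426)) [0.56458285 0.10568213 0.11      ] [0.56400783 0.10930978 0.11      ]
ax1 [0.5705 0.2015 0.11  ]
ax2 [0.5652 0.1175 0.11  ]
plug far [0.5696 0.2019 0.11  ]
plug near [0.5646 0.1173 0.11  ]
base top:
[0.6094 0.2801 0.013 ]
[0.6024 0.1319 0.013 ]
[0.5046 0.1344 0.013 ]
[0.5119 0.2843 0.013 ]
s [0.5104 0.2819 0.013 ]
s [0.6104 0.2786 0.013 ]
s [0.6012 0.1272 0.013 ]
s [0.504  0.1296 0.013 ]
```

```bash
cat >> h.py <<'E'
from scipy.spatial.transform import Rotation as Ro
def go(P,yaw_deg=None):
    s=bot.state();R=Ro.from_euler("xyz",s["orientation"]).as_matrix()
    d=R.T@(np.array(P)-s["tool_pos"]);y=np.degrees(s["orientation"][2])
    tr=None if yaw_deg is None else -((yaw_deg-y+180)%360-180)
    print("t",round(s["time_s"],2),"pos",s["tool_pos"].round(4),"rpy",np.degrees(s["orientation"]).round(2),"F",s["force"].round(1),"M",s["wrist_torque"].round(2),"w",round(s["gripper_width"],4),"q6",s["q"][5].round(2))
    print("delta tool xyz",d.round(4),"turn",None if tr is None else round(tr,2))
E
python3 - <<'E'
from h import *
go([.5074,-.2385,.13],129.7)
t=cv2.imread("pics/top0.png")
print([onz("top",p,.03).round(3) for p in((371.5,191.5),(367.3,197.5),(383.3,198),(380,203.5))])
E
```

```text
t 0.1 pos [ 0.2516 -0.6528  0.2133] rpy [ -90.06    0.   -158.92] F [-0.2 -0.  -0.7] M [-0.03 -0.05  0.02] w 0.0909 q6 -0.03
delta tool xyz [-0.3877  0.0837 -0.2945] turn 71.38
[array([ 0.623, -0.209,  0.03 ]), array([ 0.601, -0.193,  0.03 ]), array([ 0.599, -0.252,  0.03 ]), array([ 0.578, -0.239,  0.03 ])]
```

Call:
arm_command([
  [-0.025, 0.004, -0.019, 5, 40],
  [-0.055, 0.01, -0.042, 11, 80],
  [-0.085, 0.016, -0.065, 17, 80],
  [-0.115, 0.022, -0.087, 23, 80],
  [-0.145, 0.028, -0.11, 29, 80],
], squeeze=20)

```text
time_s: 0.52
tool_pos: [0.3477, -0.4964, 0.185]
orientation: [-1.572, -0.001, 2.998]
force: [0.0, -0.4, -1.0]
gripper_width: 0.0634
```

```bash
python3 -c "
from h import *
go([.5074,-.2385,.13],129.7)"
```

```text
t 0.52 pos [ 0.3477 -0.4964  0.185 ] rpy [-9.0060e+01 -4.0000e-02  1.7175e+02] F [ 0.  -0.4 -1. ] M [ 0.05 -0.   -0.02] w 0.0634 q6 0.72
delta tool xyz [-0.121   0.0552 -0.2781] turn 42.05
```

Call:
arm_command([
  [-0.015, 0.006, -0.034, 6, 80],
  [-0.03, 0.014, -0.069, 13, 80],
  [-0.045, 0.02, -0.104, 20, 80],
  [-0.06, 0.027, -0.139, 27, 80],
  [-0.075, 0.034, -0.173, 33, 80],
])

```text
time_s: 0.93
tool_pos: [0.4473, -0.3343, 0.1508]
orientation: [-1.571, -0.001, 2.415]
force: [0.1, -0.1, -0.5]
gripper_width: 0.0628
```

```bash
python3 -c "
from h import *
go([.5074,-.2385,.13],129.7)"
```

```text
t 0.93 pos [ 0.4473 -0.3343  0.1508] rpy [-9.0030e+01 -6.0000e-02  1.3839e+02] F [ 0.1 -0.1 -0.5] M [ 0.04  0.03 -0.02] w 0.0628 q6 1.61
delta tool xyz [ 0.0186  0.0209 -0.1115] turn 8.69
```

Call:
arm_command([
  [0.005, 0.005, -0.033, 3, 80],
  [0.01, 0.01, -0.066, 6, 80],
  [0.015, 0.016, -0.095, 8, 80],
  [0.0185, 0.021, -0.1115, 8.7, 80],
  [0.0185, 0.021, -0.1115, 8.7, 80],
])

```text
time_s: 1.35
tool_pos: [0.5081, -0.2359, 0.1288]
orientation: [-1.571, -0.003, 2.265]
force: [0.1, -0.5, -0.3]
gripper_width: 0.0624
```

```bash
python3 -c "
from h import *
go([.5074,-.2385,.007],129.7)
s,t=capture('side'),capture('top')
crop(s,260,220,100,75,8,'s1.png');crop(t,345,180,80,60,8,'t1.png')"
```

```text
t 1.35 pos [ 0.5081 -0.2359  0.1288] rpy [-90.    -0.16 129.8 ] F [ 0.1 -0.5 -0.3] M [0.09 0.06 0.01] w 0.0624 q6 1.97
delta tool xyz [-0.0019  0.1218  0.0022] turn 0.1
```

View pics/s1.png

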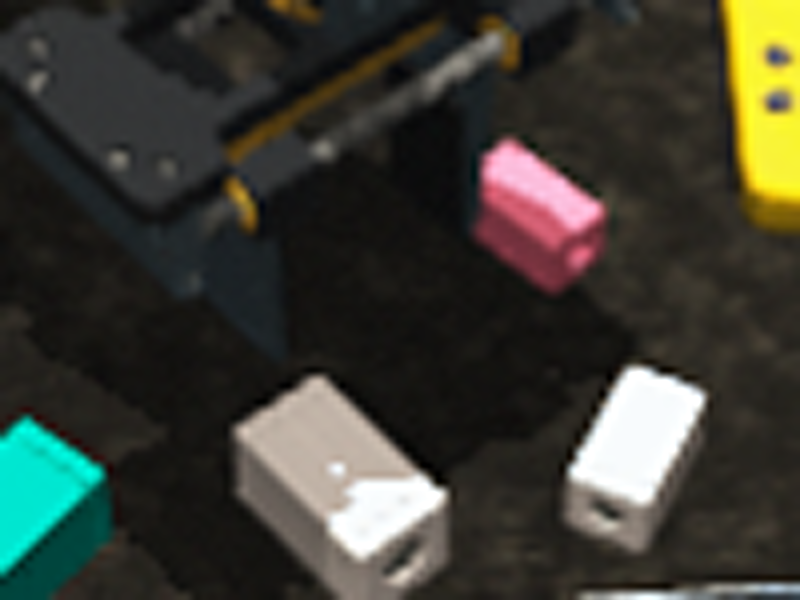

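View pics/t1.png

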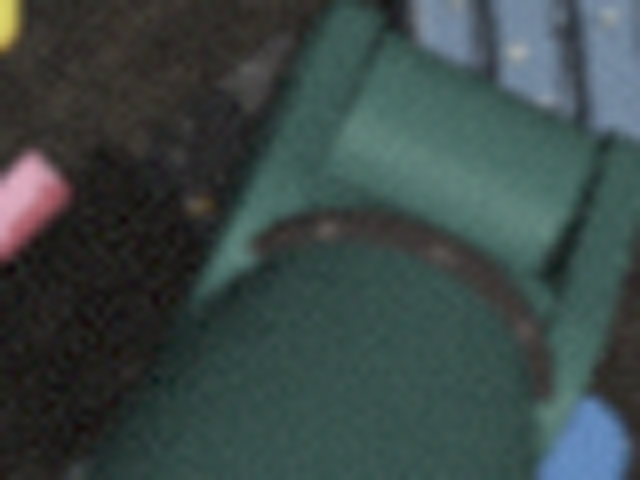

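The side view has the jaws parallel to the block and above it, with the bore mouth visible at about (311,290). The top view is hidden by the arm. I'll go down now.

Call:
arm_command([
  [-0.001, 0.03, 0.001, 0.1, 80],
  [-0.002, 0.06, 0.002, 0.1, 80],
  [-0.002, 0.088, 0.002, 0.1, 80],
  [-0.002, 0.11, 0.002, 0.1, 80],
  [-0.002, 0.12, 0.002, 0.1, 80],
])

```text
time_s: 1.87
tool_pos: [0.5052, -0.2414, 0.0073]
orientation: [-1.57, -0.005, 2.263]
force: [-0.5, 0.3, -0.2]
gripper_width: 0.0626
```

Call:
arm_command([
  [0, 0, 0, 0, 140],
  [0, 0, 0, 0, 180],
  [0, 0, 0, 0, 200],
  [0, 0, 0, 0, 200],
  [0, 0, 0, 0, 200],
], squeeze=20)

```text
time_s: 2.28
tool_pos: [0.506, -0.2419, 0.0087]
orientation: [-1.57, -0.002, 2.263]
force: [-1.4, -1.2, 8.1]
gripper_width: 0.0355
```

```bash
python3 -c "
from h import *
go([.5074,-.2385,.13],129.7)
s=capture('side')
crop(s,260,220,100,75,8,'s2.png')"
```

```text
t 2.28 pos [ 0.506  -0.2419  0.0087] rpy [-89.98  -0.14 129.64] F [-1.4 -1.2  8.1] M [-0.07  0.3  -0.02] w 0.0355 q6 1.96
delta tool xyz [ 0.0021 -0.1213 -0.0032] turn -0.06
```

View pics/s2.png

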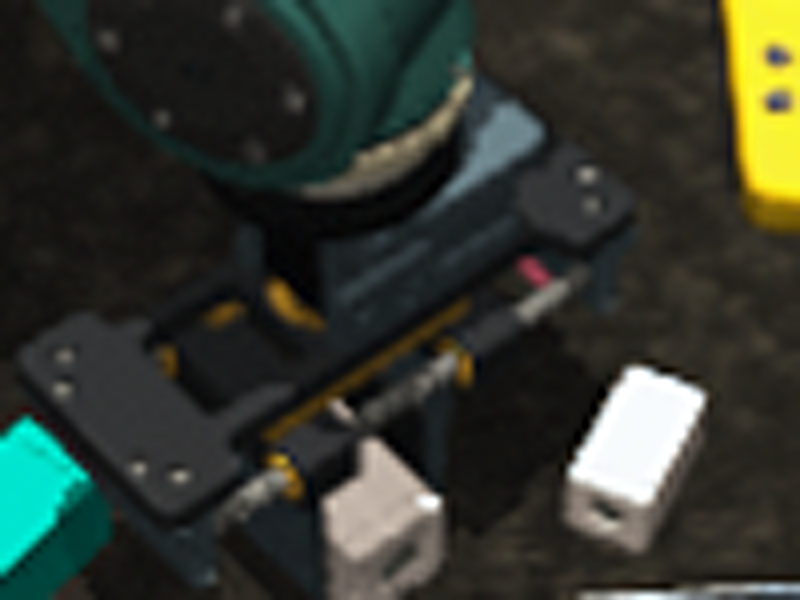

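The jaws are closed on the block at a width of 35.5 mm. I'll lift it and turn it towards the stand, keeping the nose about 0.1 m ahead of it.

Call:
arm_command([
  [0, -0.01, 0, 0, 200],
  [0, -0.03, 0, 0, 200],
  [0, -0.06, 0, 0, 200],
  [0, -0.085, 0, 0, 200],
  [0, -0.1, 0, 0, 200],
], squeeze=25)

```text
time_s: 2.75
tool_pos: [0.5072, -0.2425, 0.1123]
orientation: [-1.572, 0.0, 2.263]
force: [0.8, -0.9, -1.4]
gripper_width: 0.036
```

```bash
python3 -c "
from h import *
print(go([.557,-.04,.101],-93.1))
s=capture('side')
crop(s,250,200,120,90,6,'s3.png')"
```

```text
t 2.75 pos [ 0.5072 -0.2425  0.1123] rpy [-9.0050e+01  3.0000e-02  1.2965e+02] F [ 0.8 -0.9 -1.4] M [ 0.1  -0.    0.01] w 0.036 q6 1.96
delta tool xyz [ 0.1241  0.0114 -0.1676] turn -137.25
None
```

View pics/s3.png

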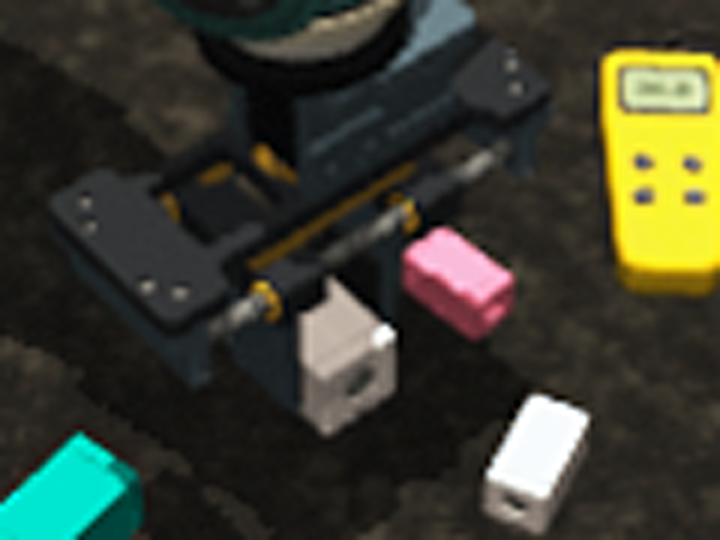

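The block is lifted level, with the bore mouth at about (309.6,263.3) in the side view.

```bash
python3 -c "
from h import *
f=lambda x,y:(250+(x+.5)/6-.5,200+(y+.5)/6-.5)
R=Ro.from_euler('xyz',[-1.572,0,2.263]).as_matrix();T=np.array([.5072,-.2425,.1123])
o,d=ray('side',f(358,381))
m=onz('side',f(358,381),.1216);print(m,'tool',R.T@(m-T))
for p in[(300,355),(397,338)]:
  m=onz('side',f(*p),.1396);print('topedge',m,'tool',R.T@(m-T))
for p in[(328,434),(300,405),(396,388)]:
  m=onz('side',f(*p),.1036);print('botedge',m,'tool',R.T@(m-T))
"
```

```text
[ 0.52569971 -0.2631926   0.1216    ] tool [-0.02773719 -0.00929875 -0.00104629]
topedge [ 0.50381484 -0.26484697  0.1396    ] tool [-0.0150431  -0.02732028  0.01683578]
topedge [ 0.54080632 -0.25703267  0.1396    ] tool [-0.03263658 -0.02728    -0.01662912]
botedge [ 0.51387759 -0.27460175  0.1036    ] tool [-0.02897512  0.00868152  0.01535824]
botedge [ 0.50285198 -0.2602463   0.1036    ] tool [-0.01088678  0.00868233  0.01468406]
botedge [ 0.54055132 -0.25236072  0.1036    ] tool [-0.02887718  0.00872332 -0.01937128]
```

Call:
arm_command([
  [0.02, 0, -0.028, -5, 200],
  [0.045, 0, -0.06, -12, 200],
  [0.07, 0, -0.095, -19, 200],
  [0.095, 0, -0.13, -26, 200],
  [0.115, 0, -0.155, -33, 200],
])

```text
time_s: 3.22
tool_pos: [0.5544, -0.0532, 0.1145]
orientation: [-1.571, 0.004, 2.845]
force: [0.3, -0.0, -1.5]
gripper_width: 0.0358
```

Call:
arm_command([
  [0, 0, 0, -7, 200],
  [0, 0, 0, -14, 200],
  [0, 0, 0, -21, 200],
  [0, 0, 0, -28, 200],
  [0, 0, 0, -35, 200],
])

```text
time_s: 3.63
tool_pos: [0.5542, -0.053, 0.1145]
orientation: [-1.569, 0.003, -2.821]
force: [-0.1, -0.2, -1.0]
gripper_width: 0.0361
```

Call:
arm_command([
  [0, 0, 0, -7, 200],
  [0, 0, 0, -14, 200],
  [0, 0, 0, -21, 200],
  [0, 0, 0, -28, 200],
  [0, 0, 0, -35, 200],
])

```text
time_s: 4.05
tool_pos: [0.5539, -0.0529, 0.1146]
orientation: [-1.567, 0.001, -2.204]
force: [0.3, -0.3, -1.9]
gripper_width: 0.0361
```

```bash
python3 -c "
from h import *
print(go([.557,-.01,.101],-93.1))"
```

```text
t 4.05 pos [ 0.5539 -0.0529  0.1146] rpy [-8.9790e+01  8.0000e-02 -1.2626e+02] F [ 0.3 -0.3 -1.9] M [-0.05 -0.09  0.03] w 0.0361 q6 0.5
delta tool xyz [-0.0364  0.0136 -0.0229] turn -33.16
None
```

Call:
arm_command([
  [-0.006, 0, -0.002, -7, 200],
  [-0.02, 0, -0.01, -14, 200],
  [-0.04, 0.004, -0.02, -21, 200],
  [-0.055, 0.01, -0.03, -28, 200],
  [-0.06, 0.0136, -0.035, -33.2, 200],
])

```text
time_s: 4.47
tool_pos: [0.5612, 0.0179, 0.1007]
orientation: [-1.567, -0.001, -1.617]
force: [-0.2, -0.1, -1.6]
gripper_width: 0.036
```

Call:
arm_command([
  [0, 0, 0, 0, 200],
  [0, 0, 0, 0, 200],
  [0, 0, 0, 0, 200],
  [0, 0, 0, 0, 200],
  [0, 0, 0, 0, 200],
])

```text
time_s: 4.88
tool_pos: [0.5613, 0.0174, 0.101]
orientation: [-1.566, -0.001, -1.619]
force: [-0.4, 0.2, -1.6]
gripper_width: 0.0359
```

```bash
python3 -c "
from h import *
print(go([.5607,.04,.101],-93.1))
s,t=capture('side'),capture('top')
cv2.imwrite('pics/s4f.png',s);cv2.imwrite('pics/t4f.png',t)
crop(s,270,120,100,75,8,'s4.png');crop(t,220,170,110,80,7,'t4.png')"
```

```text
t 4.88 pos [0.5613 0.0174 0.101 ] rpy [-8.975e+01 -4.000e-02 -9.275e+01] F [-0.4  0.2 -1.6] M [-0.04 -0.09 -0.02] w 0.0359 q6 0.04
delta tool xyz [-0.0225 -0.     -0.0017] turn 0.35
None
```

View pics/s4.png

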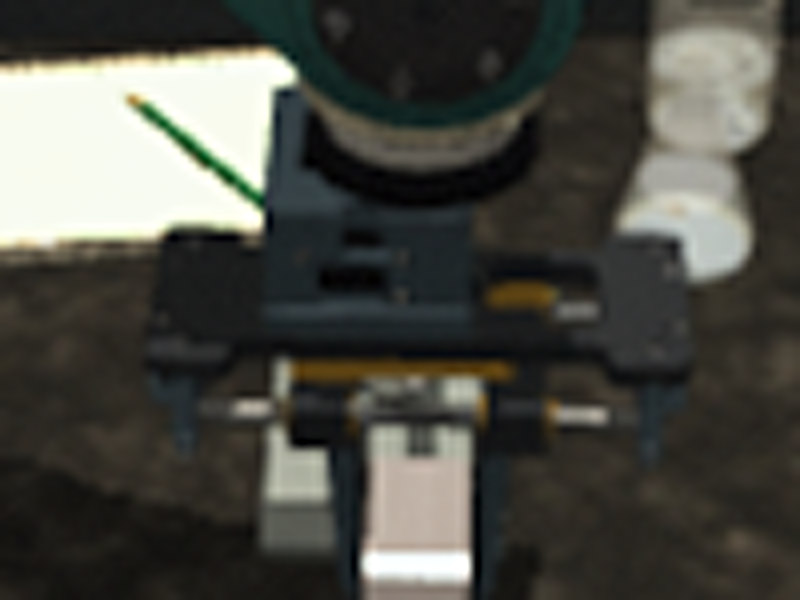

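View pics/t4.png

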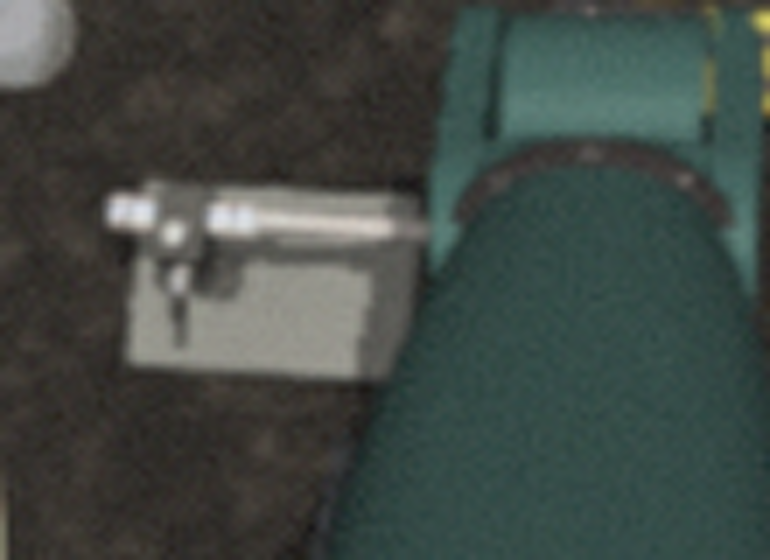

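```bash
python3 -c "
from h import *
s=cv2.imread('pics/s4f.png')
crop(s,295,165,60,45,12,'s4b.png')
print(proj('side',[[.5643,.1065,.11],[.5613-.0,.0174,.11]]))
"
```

```text
[[321.68400966 168.63577528]
 [321.44994904 187.92378243]]
```

View pics/s4b.png

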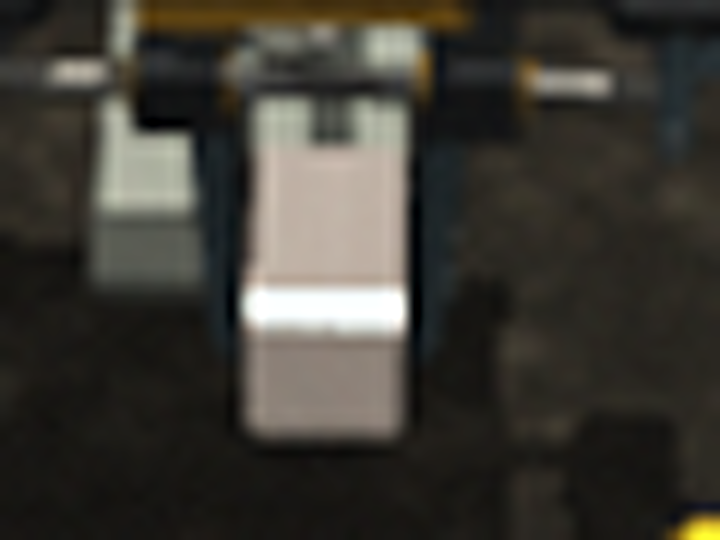

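```bash
python3 -c "
from h import *
f=lambda x,y:(295+(x+.5)/12-.5,165+(y+.5)/12-.5)
for p,z in[((243,330),.1283),((407,330),.1283),((325,330),.1283),((245,438),.0923),((403,438),.0923),((324,438),.0923),((255,145),.1283),((410,145),.1283)]: print(onz('side',f(*p),z).round(4))
"
```

```text
[ 0.5418 -0.0211  0.1283]
[ 0.5793 -0.0216  0.1283]
[ 0.5606 -0.0213  0.1283]
[ 0.5424 -0.0182  0.0923]
[ 0.5793 -0.0187  0.0923]
[ 0.5608 -0.0185  0.0923]
[0.5456 0.046  0.1283]
[0.5826 0.0455 0.1283]
```

The plain end's centre is at about (0.561,-0.020), so the block is level and the mouth is about 27–29 mm ahead of the TCP. I'll shift sideways by -2.3 mm and approach.

Call:
arm_command([
  [-0.005, 0, -0.001, 0.3, 200],
  [-0.013, 0, -0.002, 0.35, 200],
  [-0.023, 0, -0.0023, 0.35, 200],
  [-0.03, 0, -0.0023, 0.35, 200],
  [-0.035, 0, -0.0023, 0.35, 200],
])

```text
time_s: 5.4
tool_pos: [0.5607, 0.0539, 0.1009]
orientation: [-1.567, -0.001, -1.623]
force: [-0.1, -0.8, -2.2]
gripper_width: 0.0358
```

Call:
arm_command([
  [-0.004, 0, 0, 0, 200],
  [-0.008, 0, 0, 0, 200],
  [-0.012, 0, 0, 0, 200],
  [-0.016, 0, 0, 0, 200],
  [-0.02, 0, 0, 0, 200],
])

```text
time_s: 5.82
tool_pos: [0.5617, 0.0742, 0.1009]
orientation: [-1.567, -0.001, -1.624]
force: [-0.2, -0.3, -1.3]
gripper_width: 0.0358
```

```bash
python3 -c "
from h import *
print(go([.5653,.1275,.101],-93.1))"
```

```text
t 5.82 pos [0.5617 0.0742 0.1009] rpy [-8.976e+01 -3.000e-02 -9.302e+01] F [-0.2 -0.3 -1.3] M [-0.04 -0.09  0.02] w 0.0358 q6 0.14
delta tool xyz [-0.0535 -0.0002  0.0007] turn 0.08
None
```

Next, a slow advance of 12 mm per call across the entry.

Call:
arm_command([
  [-0.0025, 0, 0, 0, 200],
  [-0.005, 0, 0, 0, 200],
  [-0.0075, 0, 0, 0, 200],
  [-0.01, 0, 0, 0, 200],
  [-0.012, 0, 0, 0, 200],
])

```text
time_s: 6.23
tool_pos: [0.5624, 0.0864, 0.1008]
orientation: [-1.567, -0.001, -1.624]
force: [-0.1, -0.2, -2.0]
gripper_width: 0.036
```

Call:
arm_command([
  [-0.0025, 0, 0, 0, 200],
  [-0.005, 0, 0, 0, 200],
  [-0.0075, 0, 0, 0, 200],
  [-0.01, 0, 0, 0, 200],
  [-0.01, 0, 0, 0, 200],
])

```text
time_s: 6.65
tool_pos: [0.5629, 0.0967, 0.1008]
orientation: [-1.567, -0.001, -1.623]
force: [0.5, -0.7, -2.2]
gripper_width: 0.0361
```

```bash
python3 -c "
from h import *
print(go([.5653,.1275,.101],-93.1))"
```

```text
t 6.65 pos [0.5629 0.0967 0.1008] rpy [-8.976e+01 -3.000e-02 -9.301e+01] F [ 0.5 -0.7 -2.2] M [ 0.04 -0.11  0.08] w 0.0361 q6 0.18
delta tool xyz [-0.0309 -0.0002  0.0008] turn 0.09
None
```

No resistance with the mouth about 18 mm past the nose, so the plug is in the bore. I'll continue.

Call:
arm_command([
  [-0.0025, 0, 0, 0, 200],
  [-0.005, 0, 0, 0, 200],
  [-0.0075, 0, 0, 0, 200],
  [-0.01, 0, 0, 0, 200],
  [-0.012, 0, 0, 0, 200],
])

```text
time_s: 7.07
tool_pos: [0.5636, 0.109, 0.1008]
orientation: [-1.567, -0.001, -1.623]
force: [1.3, -0.4, -1.2]
gripper_width: 0.0358
```

Call:
arm_command([
  [-0.0025, 0, 0, 0, 200],
  [-0.005, 0, 0, 0, 200],
  [-0.0075, 0, 0, 0, 200],
  [-0.01, 0, 0, 0, 200],
  [-0.01, 0, 0, 0, 200],
])

```text
time_s: 7.48
tool_pos: [0.5641, 0.1194, 0.1008]
orientation: [-1.567, -0.001, -1.623]
force: [-0.3, 0.5, -1.7]
gripper_width: 0.036
```

```bash
python3 -c "
from h import *
print(go([.5653,.1275,.101],-93.1))
s=capture('side')
crop(s,280,130,80,60,10,'s5.png')"
```

```text
t 7.48 pos [0.5641 0.1194 0.1008] rpy [-8.976e+01 -3.000e-02 -9.299e+01] F [-0.3  0.5 -1.7] M [-0.02 -0.08  0.03] w 0.036 q6 0.22
delta tool xyz [-0.0082 -0.0002  0.0007] turn 0.11
None
```

View pics/s5.png

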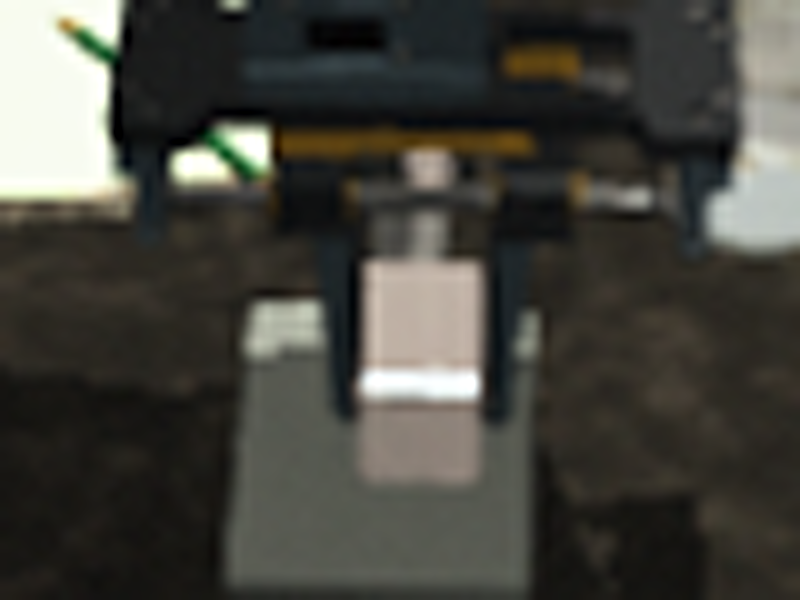

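The side view shows the plug entering behind the block's top at about (322,150), centred. I'll push in small steps until I feel contact.

Call:
arm_command([
  [-0.0015, 0, 0, 0, 200],
  [-0.003, 0, 0, 0, 200],
  [-0.0045, 0, 0, 0, 200],
  [-0.006, 0, 0, 0, 200],
  [-0.006, 0, 0, 0, 200],
])

```text
time_s: 7.95
tool_pos: [0.5644, 0.1255, 0.1008]
orientation: [-1.566, -0.001, -1.623]
force: [-0.3, -1.0, -1.0]
gripper_width: 0.0362
```

Call:
arm_command([
  [-0.001, 0, 0, 0, 200],
  [-0.002, 0, 0, 0, 200],
  [-0.003, 0, 0, 0, 200],
  [-0.004, 0, 0, 0, 200],
  [-0.004, 0, 0, 0, 200],
])

```text
time_s: 8.37
tool_pos: [0.5646, 0.1289, 0.1008]
orientation: [-1.567, -0.002, -1.622]
force: [0.8, -7.6, -1.4]
gripper_width: 0.0362
```

Call:
arm_command([
  [-0.0008, 0, 0, 0, 200],
  [-0.0015, 0, 0, 0, 200],
  [-0.002, 0, 0, 0, 200],
  [-0.002, 0, 0, 0, 200],
  [-0.002, 0, 0, 0, 200],
])

```text
time_s: 8.78
tool_pos: [0.5645, 0.1294, 0.1006]
orientation: [-1.567, -0.004, -1.621]
force: [0.5, -17.0, 0.6]
gripper_width: 0.0359
```

```bash
python3 -c "
from h import *
print(go([.5613,.03,.101],-93.1))
s=capture('side')
crop(s,280,130,80,60,10,'s6.png')"
```

```text
t 8.78 pos [0.5645 0.1294 0.1006] rpy [-89.8   -0.24 -92.9 ] F [  0.5 -17.    0.6] M [-3.28 -0.18  0.06] w 0.0359 q6 0.24
delta tool xyz [0.0994 0.0001 0.0018] turn 0.2
None
```

View pics/s6.png

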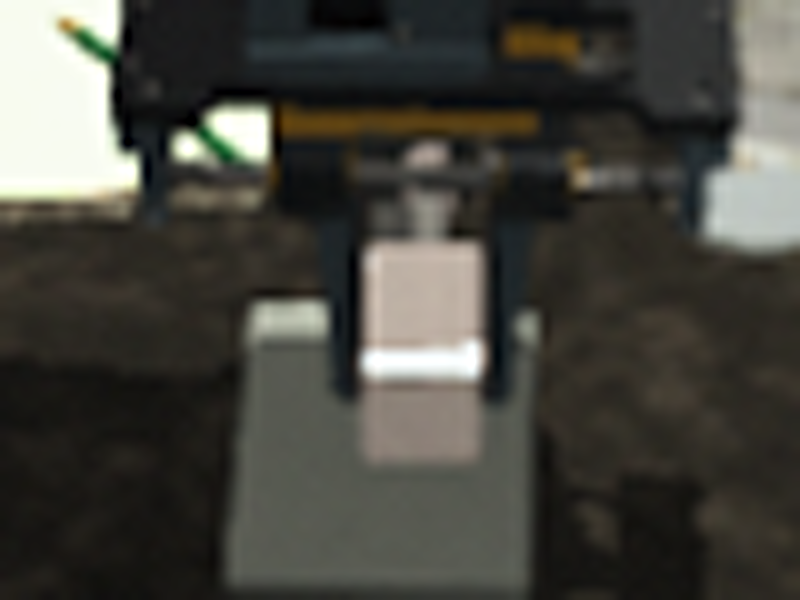

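The force is up to 17 N with almost no further advance, and the TCP is within 2 mm of the predicted home position. I'll check the plain end in the picture (it should be 14 mm short of the nose) and draw off straight after.

```bash
python3 -c "
from h import *
f=lambda x,y:(280+(x+.5)/10-.5,130+(y+.5)/10-.5)
print(onz('side',f(422,380),.128),onz('side',f(422,464),.092), 'nose same cam .1093')"
```

```text
[0.56381377 0.0885363  0.128     ] [0.56437696 0.0938515  0.092     ] nose same cam .1093
```

Call:
arm_command([
  [0.005, 0, 0, 0, 200],
  [0.015, 0, 0, 0, 200],
  [0.028, 0, 0, 0, 200],
  [0.04, 0, 0, 0, 200],
  [0.05, 0, 0, 0, 200],
])

```text
time_s: 9.25
tool_pos: [0.5618, 0.078, 0.1009]
orientation: [-1.567, -0.004, -1.622]
force: [0.1, -1.0, -0.6]
gripper_width: 0.0361
```

Call:
arm_command([
  [0.01, 0, 0, 0, 200],
  [0.03, 0, 0, 0, 200],
  [0.055, 0, 0, 0, 200],
  [0.075, 0, 0, 0, 200],
  [0.09, 0, 0, 0, 200],
])

```text
time_s: 9.67
tool_pos: [0.5569, -0.0141, 0.1013]
orientation: [-1.567, -0.004, -1.623]
force: [0.3, 0.2, -1.1]
gripper_width: 0.0356
```

```bash
python3 -c "
from h import *
print(go([.55,-.05,.03],-93.1))
s=capture('side');t=capture('top')
cv2.imwrite('pics/s7f.png',s)
crop(s,270,150,100,75,8,'s7.png');cv2.imwrite('pics/t7.png',t)"
```

```text
t 9.67 pos [ 0.5569 -0.0141  0.1013] rpy [-89.79  -0.24 -92.98] F [ 0.3  0.2 -1.1] M [-0.01 -0.07 -0.01] w 0.0356 q6 -0.01
delta tool xyz [ 0.036   0.0714 -0.0053] turn 0.12
None
```

View pics/s7.png

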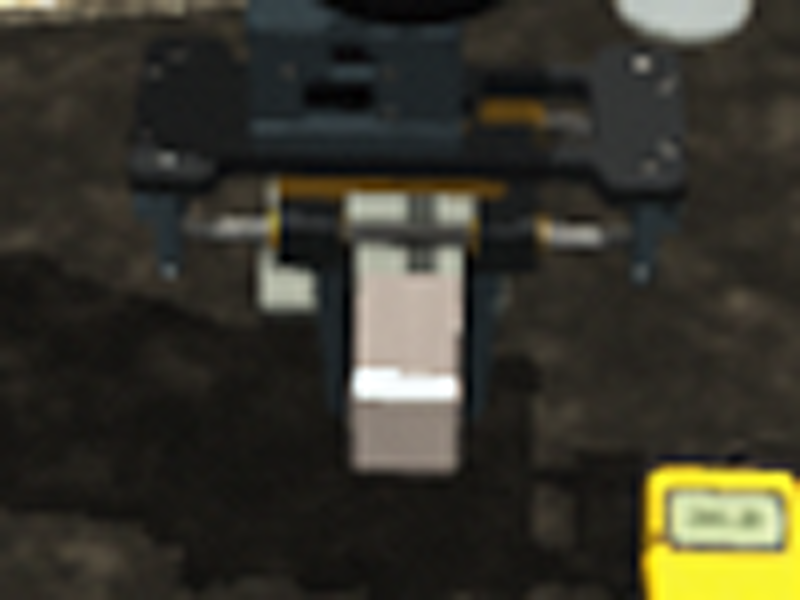

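The block is off the plug and well away: the TCP is now 143 mm from its home position. At home the plain end was 38 mm behind the TCP, which puts the bore floor at y≈0.105, matching the nose. The tool only turns about the vertical, so I'll set the block down, regrip lightly near the bored end, and let the plain end swing down as I raise it.

```bash
python3 -c "
from h import *
print(go([.545,-.005,.010],-93.0))"
```

```text
t 9.77 pos [ 0.557  -0.0142  0.1013] rpy [-89.79  -0.24 -93.06] F [-0.5  0.1 -2. ] M [ 0.   -0.06 -0.03] w 0.0357 q6 -0.01
delta tool xyz [-0.0089  0.0912 -0.0128] turn -0.06
None
```

Call:
arm_command([
  [-0.003, 0.02, -0.004, 0, 200],
  [-0.006, 0.045, -0.008, 0, 200],
  [-0.008, 0.065, -0.012, 0, 200],
  [-0.009, 0.08, -0.0128, 0, 200],
  [-0.009, 0.088, -0.0128, 0, 200],
])

```text
time_s: 10.18
tool_pos: [0.5438, -0.0046, 0.0115]
orientation: [-1.569, -0.004, -1.624]
force: [0.4, 0.9, -2.1]
gripper_width: 0.0359
```

Call:
arm_command([
  [0, 0.001, 0, 0, 200],
  [0, 0.002, 0, 0, 200],
  [0, 0.003, 0, 0, 200],
  [0, 0.0035, 0, 0, 200],
  [0, 0.0035, 0, 0, 200],
])

```text
time_s: 10.6
tool_pos: [0.5445, -0.0047, 0.0088]
orientation: [-1.568, -0.004, -1.624]
force: [0.5, 0.3, -1.0]
gripper_width: 0.0357
```

Call:
arm_command([
  [0, 0, 0, 0, 150],
  [0, 0, 0, 0, 80],
  [0, 0, 0, 0, 80],
  [-0.01, -0.001, 0, 0, 80],
  [-0.023, -0.002, 0, 0, 80],
])

```text
time_s: 11.02
tool_pos: [0.5457, 0.0186, 0.0108]
orientation: [-1.568, -0.004, -1.625]
force: [0.0, -0.7, -0.1]
gripper_width: 0.0607
```

Call:
arm_command([
  [0, 0, 0, 0, 140],
  [0, 0, 0, 0, 180],
  [0, 0, 0, 0, 200],
  [0, 0, 0, 0, 200],
  [0, 0, 0, 0, 200],
], squeeze=3)

```text
time_s: 11.43
tool_pos: [0.5457, 0.0185, 0.0107]
orientation: [-1.568, -0.004, -1.626]
force: [-0.2, 1.0, 0.4]
gripper_width: 0.036
```

```bash
python3 -c "
from h import *
print(go([.545,-.005,.010],-93.0))
s=capture('side');t=capture('top')
crop(s,270,150,100,75,8,'s8.png')"
```

```text
t 11.43 pos [0.5457 0.0185 0.0107] rpy [-89.85  -0.23 -93.14] F [-0.2  1.   0.4] M [ 0.22 -0.08  0.07] w 0.036 q6 0.05
delta tool xyz [0.0235 0.0008 0.0006] turn -0.14
None
```

View pics/s8.png

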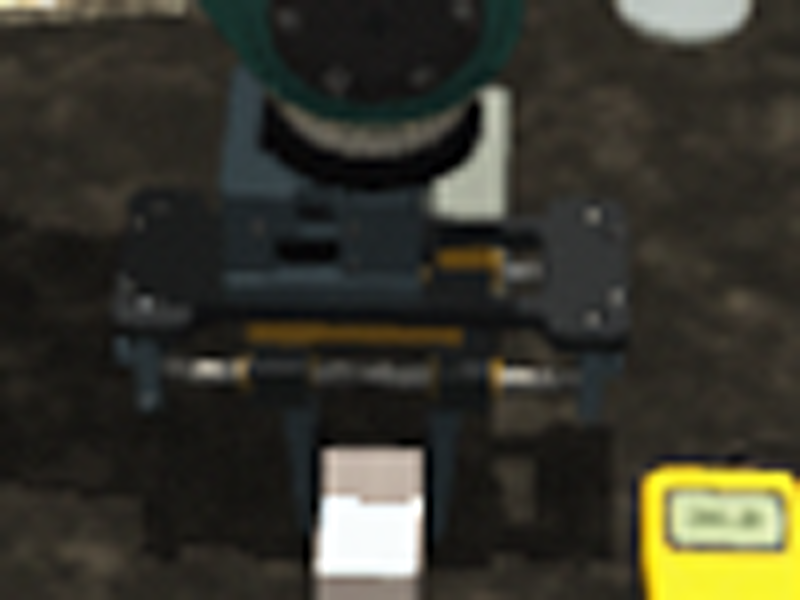

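The jaws are closed at 3 N near the bored end. As a trial I'll raise it along a 20° arc.

Call:
arm_command([
  [0.0028, -0.005, 0, 0, 200],
  [0.006, -0.0098, 0, 0, 200],
  [0.0098, -0.0142, 0, 0, 200],
  [0.0138, -0.0184, 0, 0, 200],
  [0.0138, -0.0184, 0, 0, 200],
])

```text
time_s: 11.95
tool_pos: [0.5454, 0.004, 0.0303]
orientation: [-1.567, -0.004, -1.626]
force: [0.3, 0.4, -1.3]
gripper_width: 0.036
```

```bash
python3 -c "
from h import *
print(go([.545,-.005,.010],-93.0))
s=capture('side')
crop(s,270,170,100,75,8,'s9.png')"
```

```text
t 11.95 pos [0.5454 0.004  0.0303] rpy [-89.77  -0.23 -93.19] F [ 0.3  0.4 -1.3] M [ 0.04 -0.18  0.03] w 0.036 q6 0.03
delta tool xyz [ 0.0089  0.0203 -0.    ] turn -0.19
None
```

View pics/s9.png

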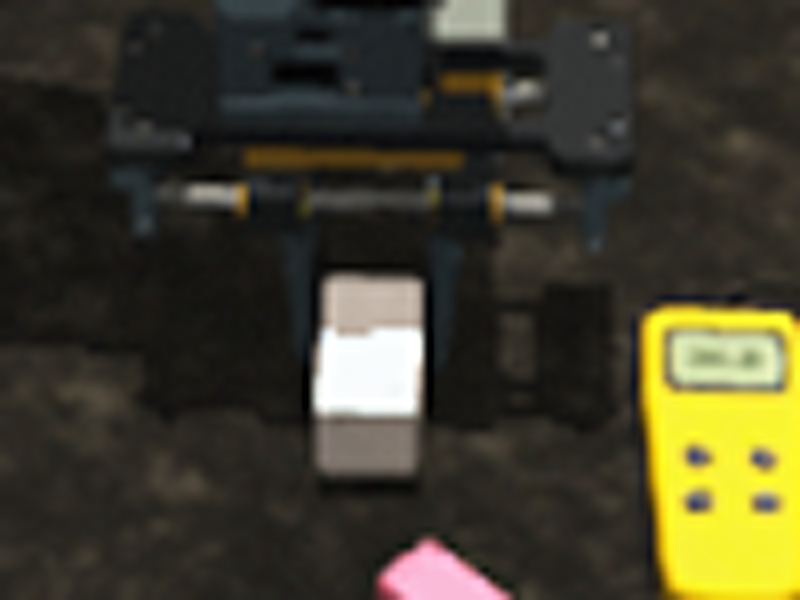

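```bash
cat >> h.py <<'E'
def pred(grip,u0,v0,th,n="side"):
    # grip: world xyz of grip point; u0 from plain end, v0 above bottom face; th deg; bore dir +y (yaw 87)
    a=np.radians(th);e=np.array([.054,.9985,0]);z=np.array([0,0,1.])
    uu=np.cos(a)*e+np.sin(a)*z;vv=-np.sin(a)*e+np.cos(a)*z
    return {k:proj(n,np.array(grip)+(u-u0)*uu+(v-v0)*vv)[0] for k,(u,v) in dict(plainbot=(0,0),plaintop=(0,36),mouthtop=(64,36)).items()}
E
python3 -c "
from h import *
f=lambda y:170+(y+.5)/8-.5
print('measured rows plainbot,plaintop,mouthtop',f(476),f(415),f(272))
g=[.5454,.004,.0493]
for th in(0,10,20): print(th,{k:v.round(1) for k,v in pred(g,60.5e-3,.0297,th).items()}) if 0 else print(th,{k:v.round(1) for k,v in pred(g,.0605,.0297,th).items()})
"
```

```text
measured rows plainbot,plaintop,mouthtop 229.0625 221.4375 203.5625
0 {'plainbot': array([315. , 228.9]), 'plaintop': array([315. , 636.9]), 'mouthtop': array([ 340.2, -415.4])}
10 {'plainbot': array([315.1, 229.8]), 'plaintop': array([318.4, 518. ]), 'mouthtop': array([ 244.3, 2752. ])}
20 {'plainbot': array([315.2, 229.9]), 'plaintop': array([321.2, 419.4]), 'mouthtop': array([  2325677.9, -86908439.1])}
```

```bash
sed -i 's/(0,36),mouthtop=(64,36)/(0,.036),mouthtop=(.064,.036)/' h.py
python3 -c "
from h import *
g=[.5454,.004,.0493]
for th in(0,10,20,30): print(th,{k:v.round(1) for k,v in pred(g,.0605,.0297,th).items()})
"
```

```text
0 {'plainbot': array([315. , 228.9]), 'plaintop': array([315.1, 219.9]), 'mouthtop': array([315.9, 204.4])}
10 {'plainbot': array([315.1, 229.8]), 'plaintop': array([315.1, 222.7]), 'mouthtop': array([315.9, 204.5])}
20 {'plainbot': array([315.2, 229.9]), 'plaintop': array([315.1, 224.8]), 'mouthtop': array([315.9, 204.7])}
30 {'plainbot': array([315.4, 229.4]), 'plaintop': array([315.1, 226.4]), 'mouthtop': array([315.9, 205. ])}
```

The plain-end face measures 7.6 px tall, against 9.0 when level and 5.1 at 20°, so it has tilted only about 8° against pad friction. I'll try a few short upward jerks to see whether it swings further.

Call:
arm_command([
  [0, -0.015, 0, 0, 200],
  [0, -0.004, 0, 0, 200],
  [0, -0.02, 0, 0, 200],
  [0, -0.01, 0, 0, 200],
  [0, -0.025, 0, 0, 200],
])

```text
time_s: 12.42
tool_pos: [0.5435, 0.0044, 0.0517]
orientation: [-1.57, -0.004, -1.627]
force: [-2.4, -0.2, -2.9]
gripper_width: 0.0356
```

```bash
python3 -c "
from h import *
print(go([.545,-.005,.010],-93.0))
s=capture('side')
crop(s,270,150,100,75,8,'s10.png')"
```

```text
t 12.42 pos [0.5435 0.0044 0.0517] rpy [-89.98  -0.23 -93.19] F [-2.4 -0.2 -2.9] M [0.05 0.06 0.01] w 0.0356 q6 0.03
delta tool xyz [0.0092 0.0418 0.002 ] turn -0.19
None
```

View pics/s10.png

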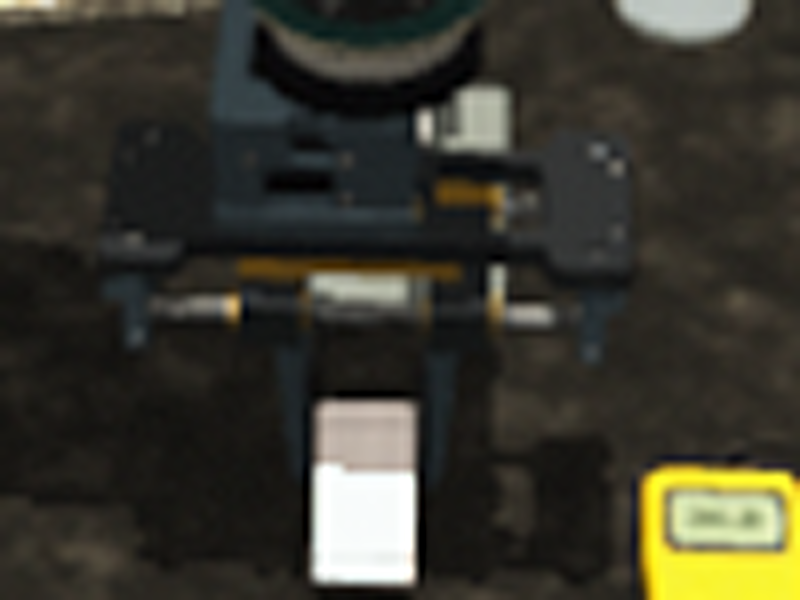

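The top face now shows 23 px tall and the end face has vanished, so the jerks worked and the tilt is large. I'll measure it.

```bash
python3 -c "
from h import *
f=lambda y:150+(y+.5)/8-.5
print('meas plaintop,mouthtop',f(585),f(400))
g=[.5435,.0044,.0707]
for th in(10,20,30,40,50,60,70,80,90): print(th,{k:v.round(1) for k,v in pred(g,.0605,.0297,th).items()})
s=capture('side')
crop(s,290,180,60,50,12,'s11.png')
"
```

```text
meas plaintop,mouthtop 222.6875 199.5625
10 {'plainbot': array([314.5, 224.5]), 'plaintop': array([314.4, 217.1]), 'mouthtop': array([315.3, 199. ])}
20 {'plainbot': array([314.6, 224.7]), 'plaintop': array([314.4, 219.4]), 'mouthtop': array([315.3, 199.2])}
30 {'plainbot': array([314.7, 224.2]), 'plaintop': array([314.4, 221. ]), 'mouthtop': array([315.2, 199.5])}
40 {'plainbot': array([314.8, 223.1]), 'plaintop': array([314.5, 222.1]), 'mouthtop': array([315.2, 199.8])}
50 {'plainbot': array([315. , 221.3]), 'plaintop': array([314.6, 222.4]), 'mouthtop': array([315.2, 200.1])}
60 {'plainbot': array([315.2, 218.9]), 'plaintop': array([314.7, 222.1]), 'mouthtop': array([315.2, 200.6])}
70 {'plainbot': array([315.3, 216.1]), 'plaintop': array([314.9, 221.2]), 'mouthtop': array([315.2, 201. ])}
80 {'plainbot': array([315.5, 212.9]), 'plaintop': array([315. , 219.8]), 'mouthtop': array([315.2, 201.4])}
90 {'plainbot': array([315.6, 209.4]), 'plaintop': array([315.1, 217.8]), 'mouthtop': array([315.2, 201.9])}
```

View pics/s11.png

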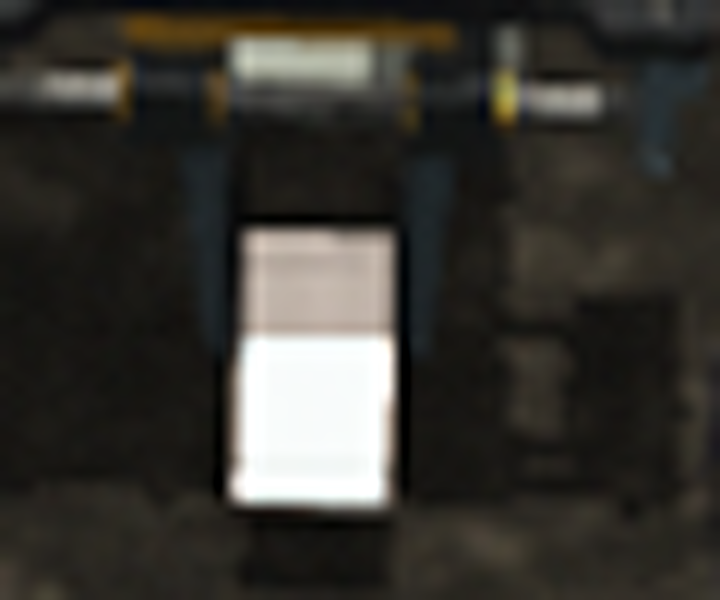

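The tilt is about 45°. More jerks.

Call:
arm_command([
  [0, -0.015, 0, 0, 200],
  [0, -0.002, 0, 0, 200],
  [0, -0.02, 0, 0, 200],
  [0, -0.006, 0, 0, 200],
  [0, -0.022, 0, 0, 200],
])

```text
time_s: 12.93
tool_pos: [0.5434, 0.0045, 0.0725]
orientation: [-1.571, -0.004, -1.626]
force: [-2.5, 1.1, -3.3]
gripper_width: 0.0357
```

```bash
python3 -c "
from h import *
print(go([.545,-.005,.010],-93.0))
f=lambda y:150+(y+.5)/8-.5
g=bot.state()['tool_pos']+[0,0,.019]
for th in(30,40,50,60,70,80,90): print(th,{k:v.round(1) for k,v in pred(g,.0605,.0297,th).items()})
s=capture('side')
crop(s,290,165,60,50,12,'s12.png')
"
```

```text
t 12.93 pos [0.5434 0.0045 0.0725] rpy [-89.99  -0.24 -93.19] F [-2.5  1.1 -3.3] M [0.1  0.05 0.02] w 0.0357 q6 0.03
delta tool xyz [0.0092 0.0626 0.0022] turn -0.19
None
30 {'plainbot': array([314.7, 219.1]), 'plaintop': array([314.4, 215.7]), 'mouthtop': array([315.2, 194. ])}
40 {'plainbot': array([314.8, 218. ]), 'plaintop': array([314.5, 216.8]), 'mouthtop': array([315.2, 194.3])}
50 {'plainbot': array([315. , 216.2]), 'plaintop': array([314.6, 217.2]), 'mouthtop': array([315.2, 194.7])}
60 {'plainbot': array([315.1, 213.9]), 'plaintop': array([314.7, 217. ]), 'mouthtop': array([315.1, 195.1])}
70 {'plainbot': array([315.3, 211.1]), 'plaintop': array([314.8, 216.1]), 'mouthtop': array([315.1, 195.5])}
80 {'plainbot': array([315.4, 207.9]), 'plaintop': array([314.9, 214.7]), 'mouthtop': array([315.1, 196. ])}
90 {'plainbot': array([315.6, 204.3]), 'plaintop': array([315.1, 212.7]), 'mouthtop': array([315.1, 196.4])}
```

View pics/s12.png

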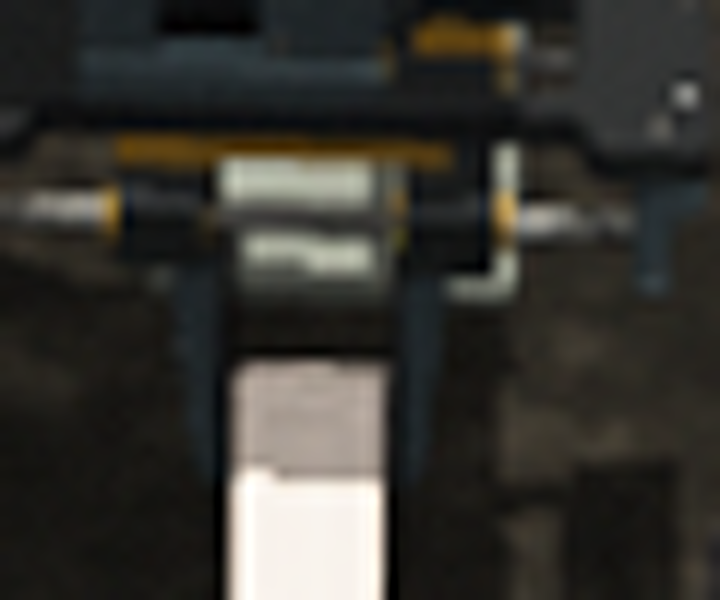

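Call:
arm_command([
  [0, -0.018, 0, 0, 200],
  [0, -0.002, 0, 0, 200],
  [0, -0.02, 0, 0, 200],
  [0, -0.003, 0, 0, 200],
  [0, -0.022, 0, 0, 200],
])

```text
time_s: 13.4
tool_pos: [0.5428, 0.0047, 0.0936]
orientation: [-1.573, -0.004, -1.626]
force: [-3.7, 0.8, -2.9]
gripper_width: 0.0362
```

```bash
python3 -c "
from h import *
print(go([.545,-.005,.010],-93.0))
g=bot.state()['tool_pos']+[0,0,.019]
for th in(40,50,60,70,80,90): print(th,{k:v.round(1) for k,v in pred(g,.0605,.0297,th).items()})
s=capture('side')
crop(s,290,170,60,50,12,'s13.png')
"
```

```text
t 13.4 pos [0.5428 0.0047 0.0936] rpy [-90.1   -0.24 -93.19] F [-3.7  0.8 -2.9] M [0.06 0.11 0.05] w 0.0362 q6 0.03
delta tool xyz [0.0092 0.0837 0.0029] turn -0.19
None
40 {'plainbot': array([314.6, 212.7]), 'plaintop': array([314.3, 211.4]), 'mouthtop': array([315. , 188.6])}
50 {'plainbot': array([314.7, 211. ]), 'plaintop': array([314.4, 211.8]), 'mouthtop': array([315., 189.])}
60 {'plainbot': array([314.9, 208.7]), 'plaintop': array([314.5, 211.6]), 'mouthtop': array([314.9, 189.4])}
70 {'plainbot': array([315.1, 205.9]), 'plaintop': array([314.6, 210.8]), 'mouthtop': array([314.9, 189.8])}
80 {'plainbot': array([315.2, 202.6]), 'plaintop': array([314.7, 209.4]), 'mouthtop': array([314.9, 190.3])}
90 {'plainbot': array([315.4, 199.1]), 'plaintop': array([314.9, 207.4]), 'mouthtop': array([314.9, 190.7])}
```

View pics/s13.png

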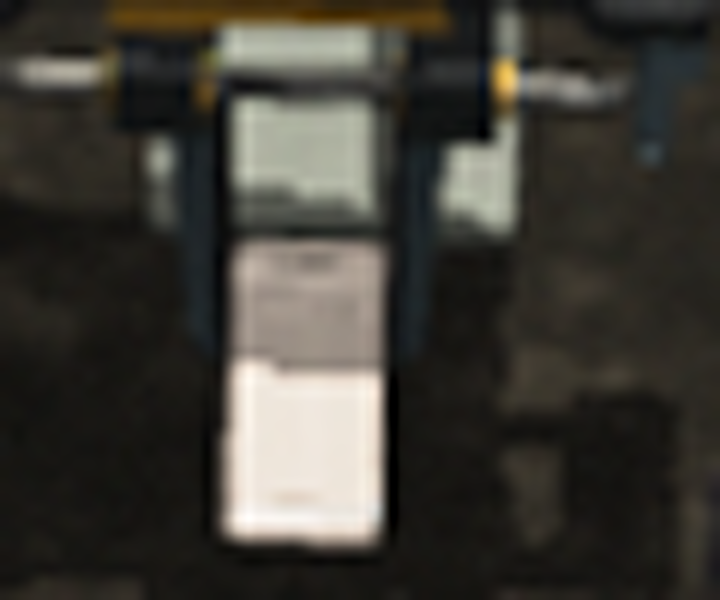

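The mouth face is just coming into view at about (315.8,191.5), so the tilt is around 60°. I'll do another pair of jerks, vertical and horizontal stop.

Call:
arm_command([
  [0, -0.018, 0, 0, 200],
  [0, 0.0, 0, 0, 200],
  [0, -0.02, 0, 0, 200],
  [0, 0.0, 0, 0, 200],
  [0, -0.018, 0, 0, 200],
])

```text
time_s: 13.87
tool_pos: [0.543, 0.0047, 0.1119]
orientation: [-1.573, -0.004, -1.626]
force: [-1.9, -0.4, -3.4]
gripper_width: 0.036
```

Call:
arm_command([
  [-0.005, 0, 0, 0, 200],
  [-0.018, 0, 0, 0, 200],
  [-0.038, 0, 0, 0, 200],
  [-0.038, 0, 0, 0, 200],
  [-0.02, 0, 0, 0, 200],
])

```text
time_s: 14.28
tool_pos: [0.5443, 0.0275, 0.1111]
orientation: [-1.572, -0.004, -1.623]
force: [0.1, 1.2, -2.1]
gripper_width: 0.036
```

```bash
python3 -c "
from h import *
print(go([.545,-.005,.010],-93.0))
g=bot.state()['tool_pos']+[0,0,.019]
for th in(40,50,60,70,80,90): print(th,{k:v.round(1) for k,v in pred(g,.0605,.0297,th).items()})
s=capture('side')
crop(s,290,160,60,50,12,'s14.png')
"
```

```text
t 14.28 pos [0.5443 0.0275 0.1111] rpy [-90.09  -0.22 -93.01] F [ 0.1  1.2 -2.1] M [ 0.05 -0.09 -0.03] w 0.036 q6 0.07
delta tool xyz [0.0321 0.1012 0.0025] turn -0.01
None
40 {'plainbot': array([315. , 202.8]), 'plaintop': array([314.7, 201.2]), 'mouthtop': array([315.4, 178.6])}
50 {'plainbot': array([315.2, 201.2]), 'plaintop': array([314.8, 201.7]), 'mouthtop': array([315.4, 179. ])}
60 {'plainbot': array([315.3, 199. ]), 'plaintop': array([314.9, 201.6]), 'mouthtop': array([315.4, 179.4])}
70 {'plainbot': array([315.5, 196.2]), 'plaintop': array([315. , 200.9]), 'mouthtop': array([315.4, 179.8])}
80 {'plainbot': array([315.7, 193.1]), 'plaintop': array([315.2, 199.5]), 'mouthtop': array([315.4, 180.3])}
90 {'plainbot': array([315.8, 189.6]), 'plaintop': array([315.3, 197.7]), 'mouthtop': array([315.4, 180.7])}
```

View pics/s14.png

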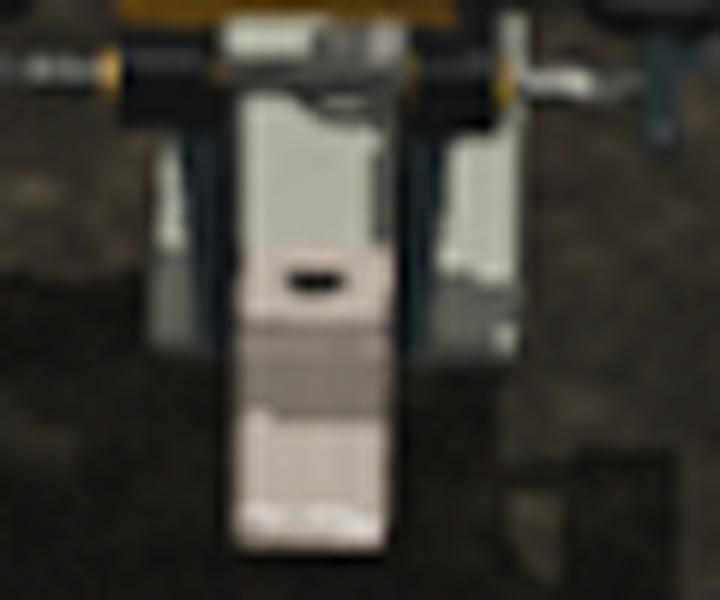

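The tilt is now about 80°, with the bore opening seen at (315.7,183). The block has slid roughly 15–20 mm down in the 3 N grip, so I'll stop jerking, firm the grip, and lower it to the bench to square it up.

Call:
arm_command([
  [0, 0, 0, 0, 200],
  [0.003, 0.005, 0, 0, 200],
  [0.01, 0.015, 0, 0, 200],
  [0.017, 0.025, 0, 0, 200],
  [0.02, 0.03, 0, 0, 200],
], squeeze=8)

```text
time_s: 14.75
tool_pos: [0.5419, 0.0033, 0.0791]
orientation: [-1.575, -0.005, -1.624]
force: [-0.0, -0.0, -2.3]
gripper_width: 0.0358
```

Call:
arm_command([
  [0, 0.002, 0, 0, 200],
  [0, 0.004, 0, 0, 200],
  [0, 0.006, 0, 0, 200],
  [0, 0.008, 0, 0, 200],
  [0, 0.01, 0, 0, 200],
])

```text
time_s: 15.17
tool_pos: [0.5421, 0.0034, 0.0692]
orientation: [-1.574, -0.005, -1.624]
force: [0.4, -0.4, -2.0]
gripper_width: 0.036
```

```bash
python3 -c "
from h import *
print(go([.545,-.005,.010],-93.0))
g=bot.state()['tool_pos']+[0,0,.019]
s=capture('side')
crop(s,280,170,80,60,10,'s15.png')
"
```

```text
t 15.17 pos [0.5421 0.0034 0.0692] rpy [-90.18  -0.27 -93.05] F [ 0.4 -0.4 -2. ] M [-0.02 -0.13 -0.01] w 0.036 q6 0.02
delta tool xyz [0.0079 0.0592 0.0035] turn -0.05
None
```

View pics/s15.png

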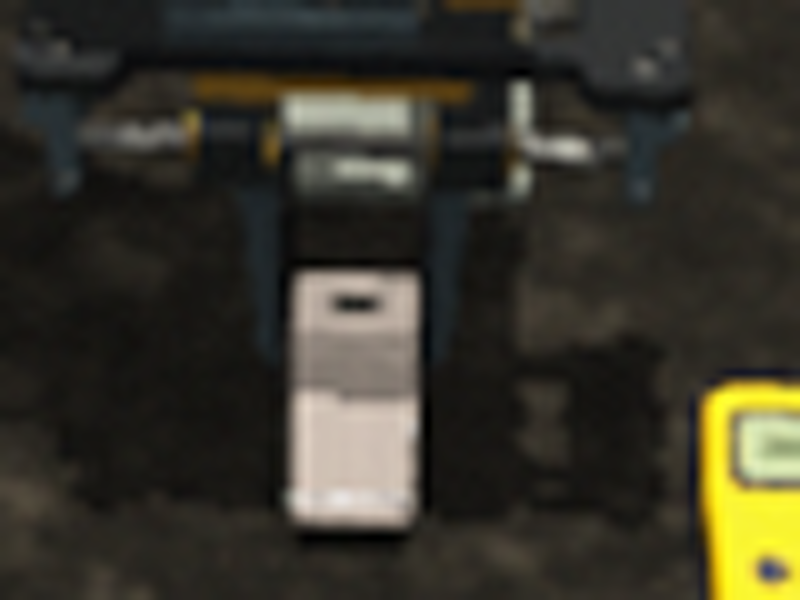

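Call:
arm_command([
  [0, 0.003, 0, 0, 200],
  [0, 0.006, 0, 0, 200],
  [0, 0.009, 0, 0, 200],
  [0, 0.012, 0, 0, 200],
  [0, 0.012, 0, 0, 200],
])

```text
time_s: 15.63
tool_pos: [0.5424, 0.0033, 0.057]
orientation: [-1.574, -0.005, -1.624]
force: [-0.4, -0.5, 4.2]
gripper_width: 0.0359
```

Call:
arm_command([
  [0, 0.002, 0, 0, 200],
  [0, 0.004, 0, 0, 200],
  [0, 0.006, 0, 0, 200],
  [0, 0.008, 0, 0, 200],
  [0, 0.008, 0, 0, 200],
])

```text
time_s: 16.05
tool_pos: [0.5424, 0.0032, 0.0492]
orientation: [-1.574, -0.005, -1.624]
force: [-3.0, -1.4, 7.7]
gripper_width: 0.036
```

```bash
python3 -c "
from h import *
print(go([.545,-.005,.010],-93.0))
s=capture('side')
crop(s,280,180,80,60,10,'s16.png')
"
```

```text
t 16.05 pos [0.5424 0.0032 0.0492] rpy [-90.17  -0.28 -93.03] F [-3.  -1.4  7.7] M [-0.24  0.61  0.02] w 0.036 q6 0.02
delta tool xyz [0.0078 0.0392 0.0031] turn -0.03
None
```

View pics/s16.png

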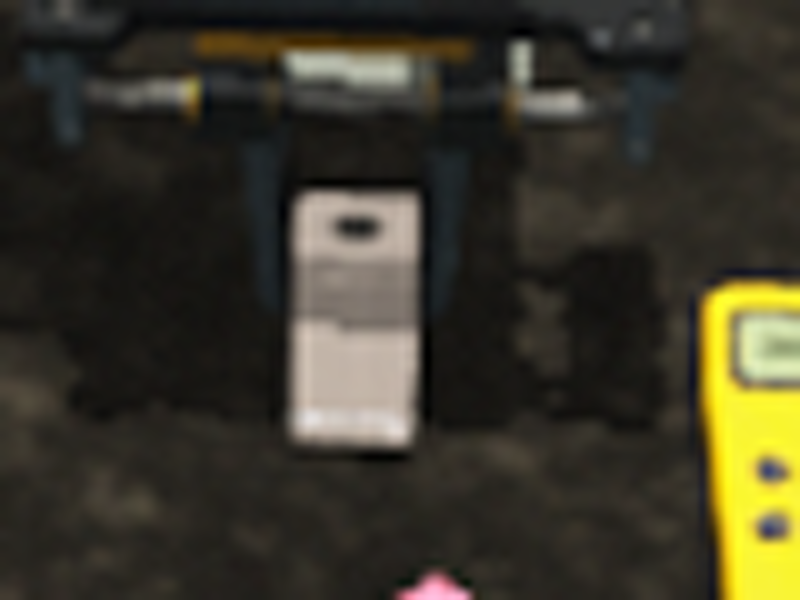

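```bash
cat >> h.py <<'E'
def est(rows,u,x=.5425,y0=0.,z0=.03):
    # fit block centre (y,z) and tilt from 3 side-view rows: mouth back edge, mouth front edge, plain front edge
    from scipy.optimize import least_squares
    def f(p):
        a=p[2];e=np.array([0.054,.9985,0]);z=np.array([0,0,1.]);uu=np.cos(a)*e+np.sin(a)*z;vv=-np.sin(a)*e+np.cos(a)*z
        c=np.array([x,p[0],p[1]]);P=[c+.032*uu-.018*vv,c+.032*uu+.018*vv,c-.032*uu+.018*vv]
        return proj("side",P)[:,1]-rows
    r=least_squares(f,[y0,z0,1.4],x_scale=[.01,.01,.1]);return r.x[:2].round(4),np.degrees(r.x[2]).round(1),r.cost
E
python3 -c "
from h import *
r=np.array([190,258,448]);print(est(180+(r+.5)/10-.5,0))
r=np.array([270,332,527]);print('before',est(170+(r+.5)/10-.5,0))
"
```

```text
(array([-0.0275,  0.0607]), np.float64(79.4), np.float64(0.0))
before (array([-0.0186,  0.0603]), np.float64(76.9), np.float64(0.0))
```

It's touching the bench at about 79°, past the balance point, so letting go should let it settle flat on its plain end.

Call:
arm_command([
  [0, 0, 0, 0, 190],
  [0, 0, 0, 0, 150],
  [0, 0, 0, 0, 100],
  [0, 0, 0, 0, 80],
  [0, 0, 0, 0, 80],
])

```text
time_s: 16.52
tool_pos: [0.5425, 0.0032, 0.0492]
orientation: [-1.574, -0.005, -1.624]
force: [0.3, 0.2, -0.2]
gripper_width: 0.0547
```

```bash
python3 -c "
from h import *
print(go([.545,-.005,.010],-93.0))
s=capture('side')
cv2.imwrite('pics/s17f.png',s)
crop(s,280,180,80,60,10,'s17.png')
"
```

```text
t 16.52 pos [0.5425 0.0032 0.0492] rpy [-90.16  -0.28 -93.03] F [ 0.3  0.2 -0.2] M [-0.01 -0.11 -0.01] w 0.0547 q6 0.02
delta tool xyz [0.0079 0.0392 0.0031] turn -0.03
None
```

View pics/s17.png

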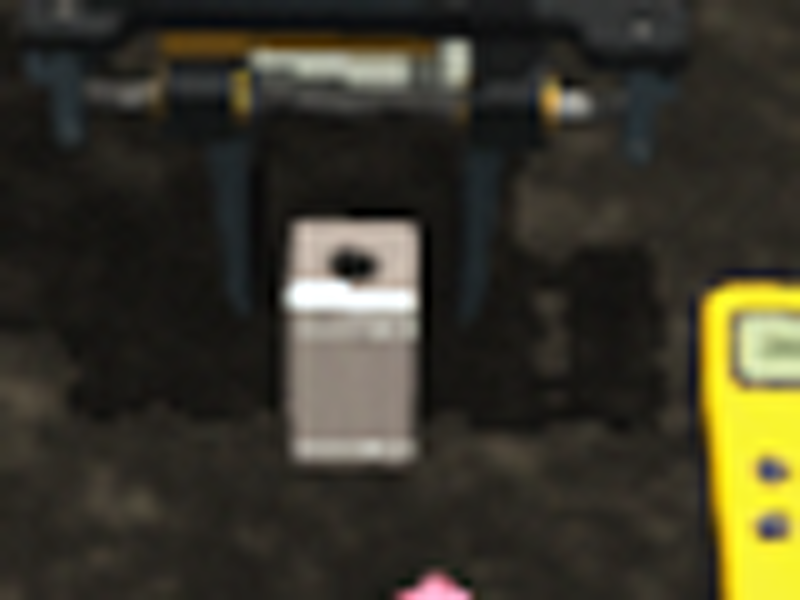

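The block is standing upright with the bore at about (315.5,206). I'll locate it from the top face and the foot.

```bash
python3 -c "
from h import *
f=lambda x,y:(280+(x+.5)/10-.5,180+(y+.5)/10-.5)
for p,z in[((352,265),.064),((355,217),.064),((350,308),.064),((352,463),0),((290,217),.064),((422,217),.064),((295,463),0),((416,463),0)]: print(p,onz('side',f(*p),z).round(4))
"
```

```text
(352, 265) [ 0.5419 -0.0085  0.064 ]
(355, 217) [0.5431 0.0119 0.064 ]
(350, 308) [ 0.5411 -0.0264  0.064 ]
(352, 463) [ 0.5417 -0.0254  0.    ]
(290, 217) [0.5242 0.0121 0.064 ]
(422, 217) [0.5625 0.0116 0.064 ]
(295, 463) [ 0.5249 -0.0252 -0.    ]
(416, 463) [ 0.5605 -0.0257  0.    ]
```

Call:
arm_command([
  [0.004, 0, 0, 0, 80],
  [0.0105, 0.003, 0, 0, 80],
  [0.0105, 0.012, 0, 0, 80],
  [0.0105, 0.022, 0, 0, 80],
  [0.0105, 0.028, 0, 0, 80],
])

```text
time_s: 16.98
tool_pos: [0.5411, -0.0076, 0.0196]
orientation: [-1.575, -0.005, -1.624]
force: [-0.4, -0.4, -0.6]
gripper_width: 0.0626
```

Call:
arm_command([
  [0, 0, 0, 0, 140],
  [0, 0, 0, 0, 180],
  [0, 0, 0, 0, 200],
  [0, 0, 0, 0, 200],
  [0, 0, 0, 0, 200],
], squeeze=25)

```text
time_s: 17.4
tool_pos: [0.5413, -0.0075, 0.0199]
orientation: [-1.574, -0.005, -1.624]
force: [1.0, 0.4, -1.2]
gripper_width: 0.0362
```

Call:
arm_command([
  [0, -0.008, 0, 0, 200],
  [0, -0.025, 0, 0, 200],
  [0, -0.05, 0, 0, 200],
  [0, -0.075, 0, 0, 200],
  [0, -0.09, 0, 0, 200],
])

```text
time_s: 17.82
tool_pos: [0.5425, -0.0071, 0.1129]
orientation: [-1.572, -0.005, -1.624]
force: [0.5, 1.1, -1.1]
gripper_width: 0.036
```

Call:
arm_command([
  [0, -0.008, 0, 0, 200],
  [0, -0.02, 0, 0, 200],
  [0, -0.03, 0, 0, 200],
  [0, -0.03, 0, 0, 200],
  [0, -0.03, 0, 0, 200],
])

```text
time_s: 18.23
tool_pos: [0.5425, -0.0069, 0.1429]
orientation: [-1.572, -0.005, -1.624]
force: [0.9, 0.3, -1.7]
gripper_width: 0.0361
```

```bash
python3 -c "
from h import *
print(go([.545,-.005,.010],-93.0))
s=capture('side');t=capture('top')
cv2.imwrite('pics/s18f.png',s);cv2.imwrite('pics/t18.png',t)
crop(s,275,130,90,65,8,'s18.png')
"
```

```text
t 18.23 pos [ 0.5425 -0.0069  0.1429] rpy [-90.06  -0.28 -93.05] F [ 0.9  0.3 -1.7] M [ 0.01 -0.09 -0.05] w 0.0361 q6 0.0
delta tool xyz [-0.0027  0.1329  0.0025] turn -0.05
None
```

View pics/s18.png

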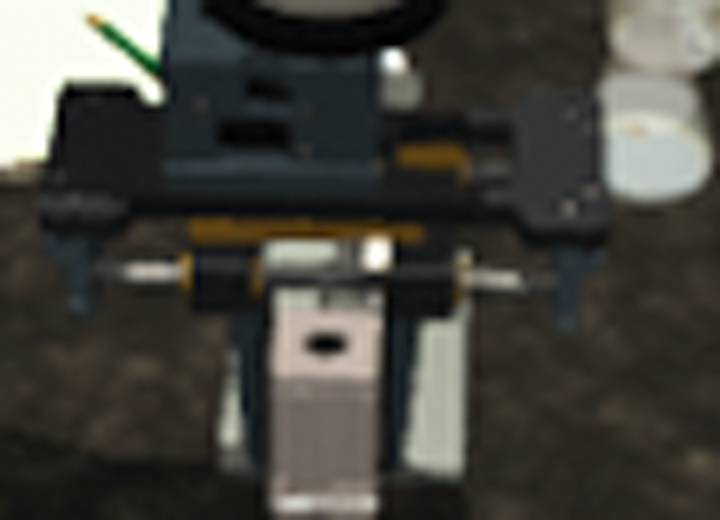

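View pics/s18f.png

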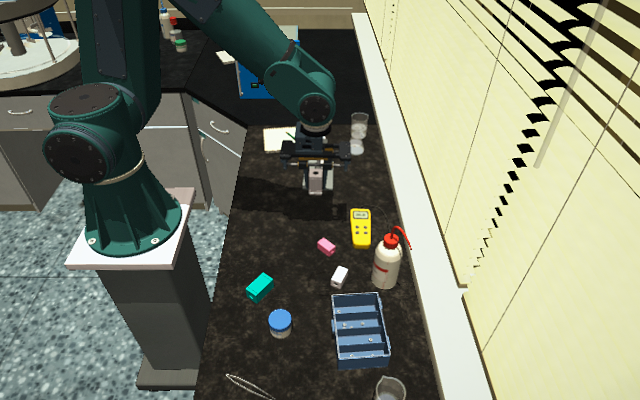

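The block is held upright in the gripper: bore at (315,173), top face from row 168 to 177, with the bystanders where they were. I'll take one settling call, run a final tilt check, and hand in.

Call:
arm_command([
  [0, 0, 0, 0, 200],
  [0, 0, 0, 0, 200],
  [0, 0, 0, 0, 200],
  [0, 0, 0, 0, 200],
  [0, 0, 0, 0, 200],
])

```text
time_s: 18.75
tool_pos: [0.5419, -0.0069, 0.1419]
orientation: [-1.574, -0.005, -1.624]
force: [-0.4, -0.5, -1.7]
gripper_width: 0.0365
```

```bash
python3 -c "
from h import *
go([.545,-.005,.010]);s=capture('side');crop(s,290,160,60,50,12,'s19.png')
c=np.array([.5422,-.007,.032+.123])
for th in(75,80,85,90,95,100):
  a=np.radians(th);e=np.array([.054,.9985,0]);z=np.array([0,0,1.]);uu=np.cos(a)*e+np.sin(a)*z;vv=-np.sin(a)*e+np.cos(a)*z
  print(th,proj('side',[c+.032*uu-.018*vv,c+.032*uu+.018*vv,c-.032*uu+.018*vv])[:,1].round(1))
"
```

```text
t 18.75 pos [ 0.5419 -0.0069  0.1419] rpy [-90.17  -0.28 -93.05] F [-0.4 -0.5 -1.7] M [-0.06 -0.15  0.01] w 0.0365 q6 0.0
delta tool xyz [-0.0027  0.1318  0.0034] turn None
75 [167.8 173.1 194.7]
80 [167.7 174.1 194.7]
85 [167.8 175.1 194.6]
90 [167.9 176.2 194.4]
95 [168.1 177.4 194.1]
100 [168.4 178.6 193.7]
```

View pics/s19.png

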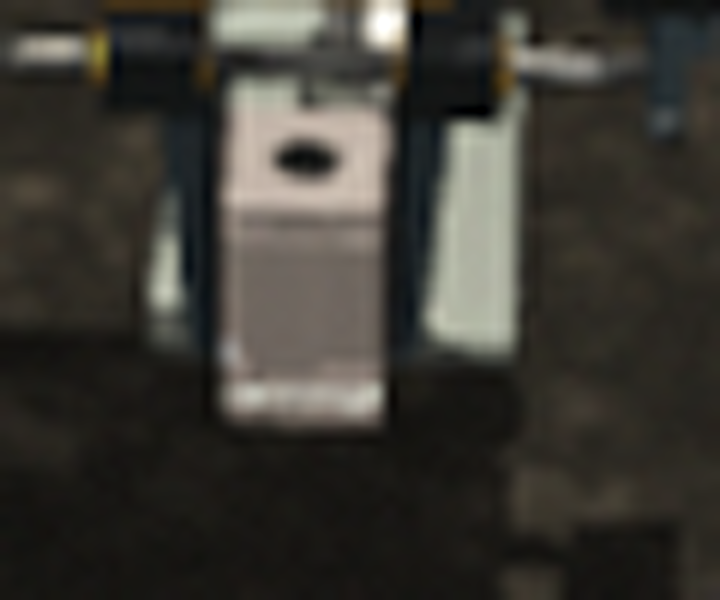

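Measured edge rows are 168.3, 177.0 and 195.0. For 90° I predicted 167.9, 176.2 and 194.4, so the block is vertical within a few degrees. Handing in.

```bash
python3 -c "
from rig import bot
print(bot.close_job())"
```

```text
the job is handed in; nothing more can be done
None
```

I slid the block fully home over the plug gauge, drew it off, turned it bore-up and handed the job in after 18.8 s. The interface gave no verdict.

- **Home on the plug:** the push met a firm stop, with force rising to 17 N and almost no further travel. The bore floor worked out at y≈0.105 m, against 0.105–0.107 m for the nose. The side camera alone put the nose at 0.109 m, a 4 mm disagreement; the two-camera fix put it at 0.105 m.
- **Bore up:** the tool can only turn about the vertical, so I set the block down, gripped it lightly near the bored end and lifted with short jerks. The plain end swung down to about 80°. The block slid 15–20 mm in the 3 N grip, so I lowered it to the bench, where it settled upright when let go. I then regripped it at 25 N.
- **Last checks:** the block is vertical to within about 3° in the side view. Its centre is about 0.15 m above the bench (about 0.12 m clear underneath) and about 0.12 m from the nose. Jaw width is 36 mm, and the force readings were steady.
- **Bystanders:** the thermometer, flask and tub look unmoved in the side view; I did not measure them.

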